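Lay a flowmeter down on its padded rest

TASK

Tip the tall white flowmeter over the red foot stop so that it lies flat on its back face along the black padded rest, knob facing up and its foot end still at the stop. Only push and support it lightly with the fingers all the way down so that it lands gently, never letting it fall freely; do not pinch it, lift it or drag it away. Leave everything else where it is and finish with the hand clear.

Things in the scene. Friction and masses are not known exactly. Their poses are not given: they have to be found in the camera images.
- flowmeter: loose white block with steel ends, 30 mm deep (x), 42 mm wide (y), 170 mm tall (z), 0.2 to 0.4 kg, centre of mass half-way up. Origin: centre of its underside; z up to its head. It stands on the rest's step, its plain back (-x, to the robot's left) 2 to 5 mm from the foot stop. Its +x face has a dark window and, 30 mm above the foot, a black knob 20 mm across, sticking out 19 mm
- head (a point): centre of the flowmeter's top end face, 170 mm from its underside. Once the flowmeter lies down, the head juts about 40 mm beyond the end of the pad, in free air above the bench
- toe (a point): middle of the flowmeter's lower -x edge; it tips towards -x about this edge, over the foot stop
- rest: fixed rest, 110 mm wide (y); x from -120 to +60 mm; origin on the bench straight below the stop edge, z up. x = 0 to +60 mm: bare aluminium step, top 20 mm above the bench. x = -120 mm to 0: black rubber pad, top 28 mm above the bench. -x points roughly to the robot's left (+y of the world, within 25 degrees): the way to tip
- stop_edge (a point): middle of the top edge of the foot stop, 28 mm above the bench: the 8 mm high +x side of the pad, made of a red metal strip 12 mm wide, flush with the rubber
- amber_bottle: amber glass bottle with black cap, 48 mm diameter, 95 mm tall, loose, standing on the bench beside the rest; origin at the centre of its underside
- stopper: small white ceramic stopper, 32 mm diameter, 50 mm tall, loose, standing on the bench beside the rest; origin at the centre of its underside
- beaker: open glass beaker, 70 mm diameter, 85 mm tall, loose, far left; origin at the centre of its underside
- sample_jar: clear jar with blue cap, 60 mm diameter, 80 mm tall, loose, far left; origin at the centre of its underside
- spanner: steel spanner, 160 mm long, lying loose at the right; origin under its middle
- screwdriver: screwdriver, 180 mm long, lying loose at the right; origin under its middle
- bung: orange plastic bung, 36 mm diameter, 30 mm tall, loose, at the right; origin at the centre of its underside
Mind the look-alikes: they are no part of the job. There is more than one size of the flowmeter; the job needs the middle-sized. There is more than one size of the rest; the one meant has the size given above.

How it is judged:
By the outcome, as a careful person would: the job done as asked, in the order asked, and still so for the second after the job is handed in, with the robot touching nothing.
It also fails if it takes over 45 s, if anything falls off the work surface, if the arm or the gripper's body presses on something with over 40 N, if the wrist force passes 120 N, or if a joint passes its speed limit or range.

ROBOT

A 7-joint arm with a two-finger parallel gripper is mounted at the origin on the work surface. World frame = base frame: x ahead of the robot, y to its left, z up, the work surface at z = 0. Lengths are in m, angles in rad, forces in N, time in s.
With the tool pointing down it reaches from about 0.425 to 0.925 m from the base axis. Payload 6.8 kg.
Tool frame: the origin (TCP) lies at the very end of the fingers, on their centre line; the grasp point (between the pads) lies bot.hold_point_z behind it (bot.hold_point_z is the distance from the TCP to the grasp point, in m); x points along the fingers, z is the direction in which the jaws open and shut, and the axes are right-handed (so a half turn about x gives the same grasp; the last joint's range is limited). The gripper opens to 85 mm and grips with 20 to 120 N. Pads are 22 mm wide; open, the fingers measure 114 mm over their backs; the gripper's body (76 mm by 85 mm) begins 54 mm behind the grasp point. The pads swing forward as they close: fully open they stand 13 mm farther back than shut.
Start: joints at [-1.333, 0.477, 0.022, 1.555, -0.011, 1.109, -0.083], TCP at [0.229, 0.635, 0.231] pointing down, gripper open.
Joint ranges: [-2.96, 2.96], [-0.34, 2.1], [-1.41, 1.46], [0.24, 2.44], [-1.37, 4.51], [0.17, 1.92], [-2.96, 2.96]. Speed limits (rad/s): [2.39, 2.39, 3.14, 3.14, 3.14, 3.14, 3.14].

INTERFACE

Orientations are given as a unit quaternion [w, x, y, z].
In Python, from station import bot gives the robot as it stands.
- The arm moves only by the tool drive_tool, never from a script. Its arguments are lists of equal length, an entry for each row: "slide": the shift along the world's x, y, z in mm, a list of three; "turn": the turn, a rotation vector about the world's x, y, z in rad, a list of three; "gripper": the opening, from 0 (shut) to 1 (fully open). A call has 1 to 10 rows; each row is the pose to reach, as a shift and turn from the pose measured when the call began; what a row does not reach only later rows make up. A row lasts 1/10 s, in which the tool goes at most 50 mm and 8.59 degrees, less where a joint would pass 70% of its speed; a pose out of reach is approached as far as the arm can. A call with a gripper value outside its range is refused whole. The fingers move at their own pace and stop on an object; "squeeze" is the grip in N (left out, the last holds). Time passes only in rows, so rows that repeat a pose let the fingers close. It gives the time, the measured TCP pose, the force and the opening at its end, in the units of the state.
- bot.get_obs(): the state, without advancing time (a new reading comes with each control period).
- bot.read_camera(name): name is "scene" or "side" or "wrist"; returns a dict with "color" (400x640x3 uint8, red, green, blue), "fovy" (degrees; the focal length in pixels is half the picture's height over the tangent of half this angle, whatever the lens; pixels are square), "cx", "cy" (the principal point, pixels), "R" (3x3) and "t" (3): a world point X has camera coordinates R X + t. Camera axes: x right, y down, z forward; pixel columns grow to the right and rows downward; lengths in m; the calibration is good to about 2 mm. A picture is of the moment at which its call begins. There is no depth.
- bot.hand_in(): hands the job in, once; it reports no verdict.
The state is a dict: "t": time; "q": joint angles; "joint_vel": joint speeds; "joint_torque": joint torques, N m; "eef_pos": TCP position; "tool_rot": TCP orientation; "contact_force": force on the tool from outside, world axes, zero at the start; "torque": the same for the moment, N m; "gripper_width": opening from 0.0 (shut) to 1.0 (fully open).
Only numpy, scipy, OpenCV 4.12 (cv2) and the standard library are available. Lean on these libraries where they do the work, as an engineer would, in place of code of your own. Each camera call takes 0.05 s, during which the arm holds its last target.

## Working session

There is one attempt and no reset: what is moved stays moved. The work goes in short steps, Python scripts to look and compute and a tool call to move; the robot and the scene stay as the last step left them, time stands still between calls to the robot, and variables do not carry over. Pictures are saved under pics/ and viewed, and the job is handed in when it is done.

Besides the shell and the picture viewer there is one more tool, called after "Emit:" as name(argument=value, ...), one argument or row to a line, values as JSON. drive_tool: Moves the arm, as the interface text tells. Its arguments: {"type":"object","properties":{"slide":{"type":"array"},"turn":{"type":"array"},"gripper":{"type":"array"},"squeeze":{"type":"number"}},"required":["slide","turn","gripper"]}

```bash
mkdir -p pics; ls; cat > h.py <<'E'
import numpy as np,cv2
from station import bot
def snap(n,tag):
    c=bot.read_camera(n); cv2.imwrite(f'pics/{tag}.png',c['color'][:,:,::-1]); np.savez(f'/tmp/{tag}.npz',**c); return c
def K(c): 
    f=200/np.tan(np.radians(c['fovy'])/2); return f
def proj(c,X):
    p=c['R']@np.array(X)+c['t']; f=K(c); return c['cx']+f*p[0]/p[2], c['cy']+f*p[1]/p[2]
def ray(c,u,v):
    f=K(c); d=np.array([(u-c['cx'])/f,(v-c['cy'])/f,1.]); R=np.array(c['R']); return -R.T@c['t'], R.T@d
def onz(c,u,v,z):
    o,d=ray(c,u,v); return o+d*(z-o[2])/d[2]
def load(tag): 
    d=np.load(f'/tmp/{tag}.npz'); return {k:d[k] for k in d.files}
E
python3 - <<'E'
from h import *
for n in ['scene','side','wrist']:
    c=snap(n,n+'0'); print(n,c['fovy'],-np.array(c['R']).T@c['t'])
print(bot.get_obs(), bot.hold_point_z)
E
```

```text
pics
scene 55.711574533438224 [ 1.11564294 -0.19815941  1.13300055]
side 51.259556547976956 [ 0.04578685 -0.99306287  0.83317274]
wrist 67.21740158699522 [0.16810129 0.65657524 0.37357671]
{'t': 0.15, 'q': array([-1.33310411,  0.47764084,  0.02234753,  1.55620169, -0.0114954 ,
        1.10931133, -0.08305157]), 'joint_vel': array([ 0.00090498, -0.00158632,  0.00010209, -0.00403981,  0.00115687,
        0.00062655, -0.00209298]), 'joint_torque': array([ 3.04900175e-03, -5.96922326e+01,  1.61038209e+00, -2.81490397e+01,
        1.26561132e-02,  6.54592455e-03,  6.97953567e-06]), 'eef_pos': array([0.22863936, 0.6346156 , 0.23053811]), 'tool_rot': array([ 0.57815747, -0.40686786,  0.57894136,  0.40622579]), 'contact_force': array([-0.12638081,  0.22291448, -0.38714982]), 'torque': array([ 0.03243148,  0.03512338, -0.02141574]), 'gripper_width': 0.9971212905634047} 0.0187
```

View pics/scene0.png

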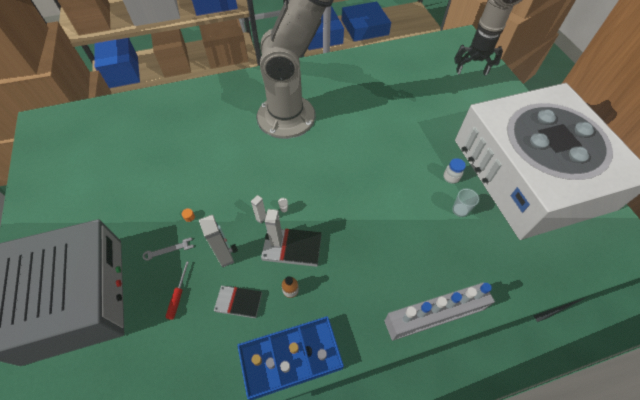

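View pics/side0.png

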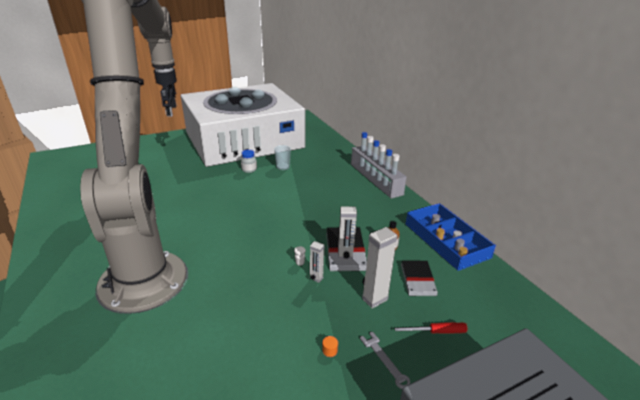

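View pics/wrist0.png

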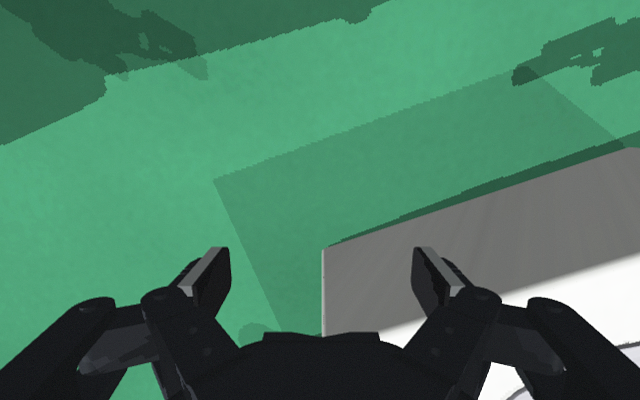

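The middle-sized flowmeter stands on the rest at scene pixel (290,245). The small flowmeter (259,210), the large one (217,242) and the smaller rest (238,300) are the look-alikes. Next I'll zoom in.

```bash
python3 - <<'E'
from h import *
a=cv2.imread('pics/scene0.png')[180:320,200:340]; cv2.imwrite('pics/sc_crop.png',cv2.resize(a,(700,600)[::1] if 0 else (600,600),interpolation=cv2.INTER_CUBIC))
a=cv2.imread('pics/side0.png')[190:310,280:440]; cv2.imwrite('pics/sd_crop.png',cv2.resize(a,(800,600),interpolation=cv2.INTER_CUBIC))
E
```

```text
(no output)
```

View pics/sc_crop.png

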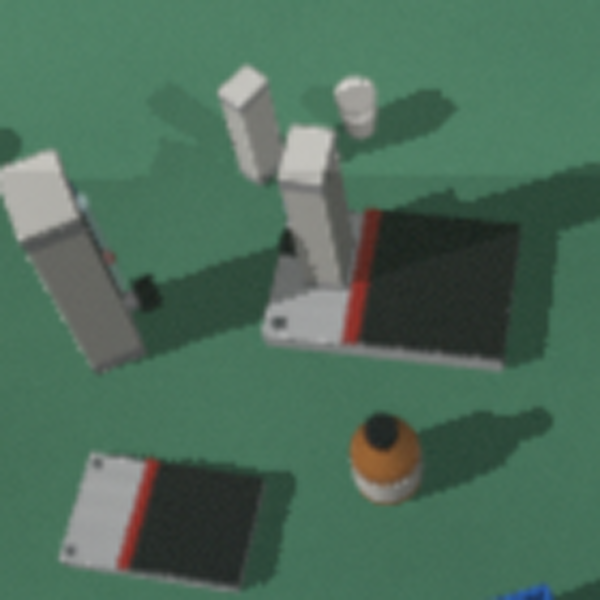

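View pics/sd_crop.png

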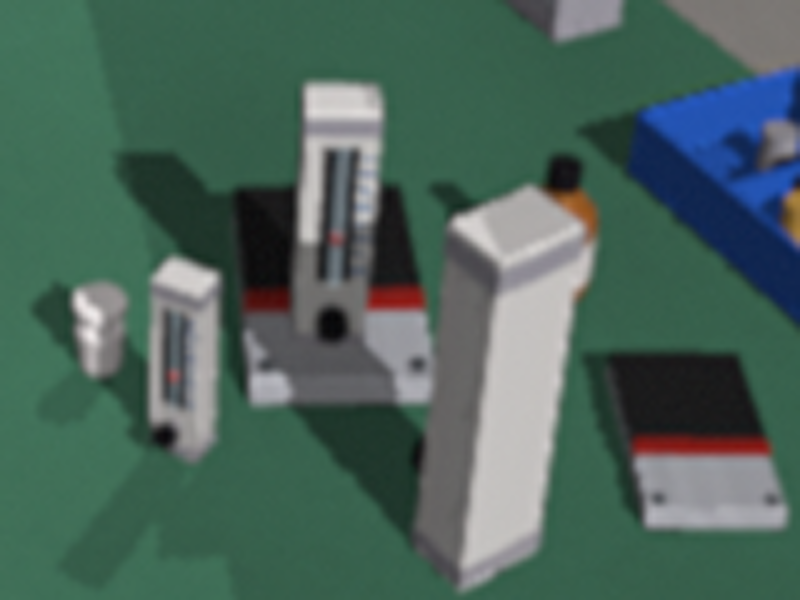

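```bash
python3 - <<'E'
from h import *
c=load('scene0'); s=load('side0')
S=lambda u,v:(200+u/600*140-.5+.5*140/600,180+v/600*140-.5+.117)
D=lambda u,v:(280+u/5-.4,190+v/5-.4)
print('scene pad z.028')
for n,p in dict(edge_back=(366,210),edge_front=(343,343),padfar_back=(520,225),padfar_front=(504,360)).items(): print(n,onz(c,*S(*p),.028).round(4))
print('step front corner z.02',onz(c,*S(264,333),.02).round(4))
print('side')
for n,p in dict(edge_L=(245,310),edge_R=(425,308),padfar_L=(235,188),padfar_R=(402,188)).items(): print(n,onz(s,*D(*p),.028).round(4))
for n,p in dict(step_L=(250,378),step_R=(433,376)).items(): print(n,onz(s,*D(*p),.02).round(4))
print('top .19')
for p in [(290,127),(334,127),(323,184),(279,181)]: print(onz(c,*S(*p),.19).round(4))
for p in [(308,84),(381,86),(382,124),(303,122)]: print('side',onz(s,*D(*p),.19).round(4))
print('knob side',onz(s,*D(332,324),.05).round(4))
print('bottle cap', onz(c,*S(382,430),.095),onz(s,*D(566,165),.095))
print('stopper top', onz(c,*S(354,88),.05),onz(s,*D(99,295),.05))
print('small fm top?', onz(c,*S(245,85),.12),onz(s,*D(186,270),.12))
print('big top', onz(c,*S(40,195),.23),onz(s,*D(517,230),.23))
E
```

```text
scene pad z.028
edge_back [ 0.5209 -0.1335  0.028 ]
edge_front [ 0.6228 -0.1769  0.028 ]
padfar_back [ 0.5681 -0.0242  0.028 ]
padfar_front [ 0.6703 -0.068   0.028 ]
step front corner z.02 [ 0.5943 -0.2307  0.02  ]
side
edge_L [ 0.5178 -0.1414  0.028 ]
edge_R [ 0.6173 -0.1858  0.028 ]
padfar_L [ 0.569  -0.0289  0.028 ]
padfar_R [ 0.6681 -0.0748  0.028 ]
step_L [ 0.4967 -0.1889  0.02  ]
step_R [ 0.5945 -0.2329  0.02  ]
top .19
[ 0.5314 -0.1764  0.19  ]
[ 0.5401 -0.148   0.19  ]
[ 0.5808 -0.1654  0.19  ]
[ 0.5701 -0.1927  0.19  ]
side [ 0.5459 -0.1527  0.19  ]
side [ 0.5822 -0.1716  0.19  ]
side [ 0.5635 -0.2043  0.19  ]
side [ 0.5252 -0.1845  0.19  ]
knob side [ 0.5449 -0.1973  0.05  ]
bottle cap [ 0.72123805 -0.16835542  0.095     ] [ 0.7197428  -0.17309135  0.095     ]
stopper top [ 0.42440531 -0.11695734  0.05      ] [ 0.43318696 -0.11603272  0.05      ]
small fm top? [ 0.44296962 -0.19846935  0.12      ] [ 0.45032483 -0.19492124  0.12      ]
big top [ 0.55886611 -0.33913505  0.23      ] [ 0.54436954 -0.35735734  0.23      ]
```

Emit:
drive_tool(
  slide=[
    [326,-809,80],
    [326,-809,80],
    [326,-809,80],
    [326,-809,80],
    [326,-809,80],
    [326,-809,80],
    [326,-809,80],
    [326,-809,80],
    [326,-809,80],
    [326,-809,80],
  ],
  turn=[
    [0,0,-0.066],
    [0,0,-0.066],
    [0,0,-0.066],
    [0,0,-0.066],
    [0,0,-0.066],
    [0,0,-0.066],
    [0,0,-0.066],
    [0,0,-0.066],
    [0,0,-0.066],
    [0,0,-0.066],
  ],
  gripper=[0.7,0.7,0.7,0.7,0.7,0.7,0.7,0.7,0.7,0.7],
  squeeze=20,
)

```text
t: 1.15
eef_pos: [0.415, 0.1711, 0.2768]
tool_rot: [0.591, -0.387, 0.592, 0.387]
contact_force: [1.4, -0.9, -0.1]
gripper_width: 0.701
```

Emit:
drive_tool(
  slide=[
    [140,-346,33],
    [140,-346,33],
    [140,-346,33],
    [140,-346,33],
    [140,-346,33],
    [140,-346,33],
    [140,-346,33],
    [140,-346,33],
    [140,-346,33],
    [140,-346,33],
  ],
  turn=[
    [0,0,0],
    [0,0,0],
    [0,0,0],
    [0,0,0],
    [0,0,0],
    [0,0,0],
    [0,0,0],
    [0,0,0],
    [0,0,0],
    [0,0,0],
  ],
  gripper=[0.7,0.7,0.7,0.7,0.7,0.7,0.7,0.7,0.7,0.7],
)

```text
t: 2.15
eef_pos: [0.5547, -0.1749, 0.3092]
tool_rot: [0.591, -0.387, 0.592, 0.387]
contact_force: [0.1, -0.1, -1.1]
gripper_width: 0.703
```

```bash
python3 - <<'E'
from h import *
from scipy.spatial.transform import Rotation as Ro
c=snap('wrist','wr1'); 
o=bot.get_obs(); q=o['tool_rot']; R=Ro.from_quat([*q[1:],q[0]]).as_matrix(); print(o['t'],o['q'].round(3),o['eef_pos'].round(4),R.round(3),o['gripper_width'])
E
```

```text
2.2 [-0.29   0.287  0.613  1.721 -0.176  1.191  1.529] [ 0.5547 -0.1738  0.3092] [[-0.001 -0.917  0.399]
 [-0.     0.399  0.917]
 [-1.     0.001 -0.001]] 0.7000819578808051
```

View pics/wr1.png

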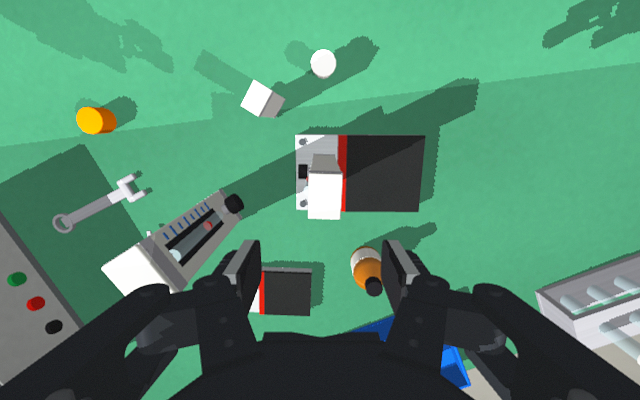

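The wrist view shows the rest with its red edge near (343,172), the flowmeter's top face at about (324,195), and both fingers to either side.

```bash
python3 - <<'E'
from h import *
a=cv2.imread('pics/wr1.png')[120:230,280:440]; cv2.imwrite('pics/wr1c.png',cv2.resize(a,(800,550),interpolation=cv2.INTER_NEAREST))
E
```

```text
(no output)
```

View pics/wr1c.png

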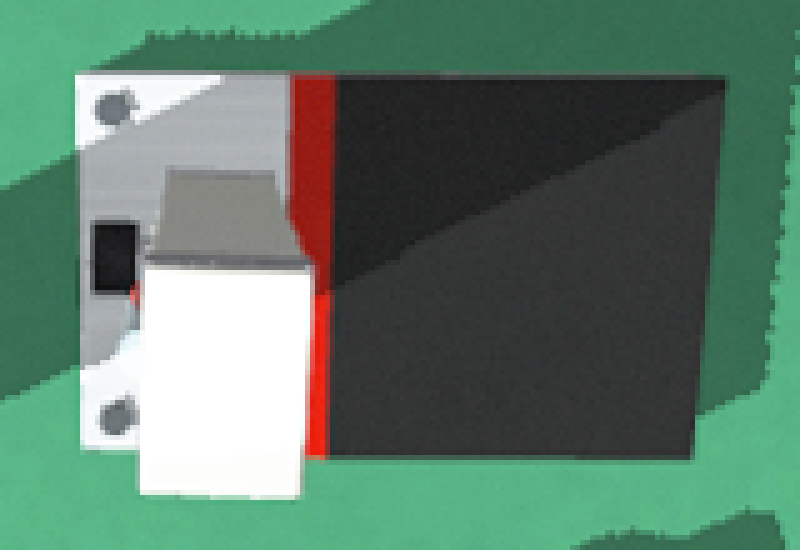

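```bash
python3 - <<'E'
from h import *
c=load('wr1')
W=lambda u,v:(280+u/5-.4,120+v/5-.4)
d0=np.array([.4,.9165]);w0=np.array([.9165,-.4])
for n,p,z in [('edge_back',(290,75),.028),('redpad_back',(336,75),.028),('redpad_front',(329,459),.028),('far_back',(727,78),.028),('far_front',(692,459),.028),('step_b',(76,74),.02),('step_f',(81,448),.02)]+[('top',p,.19) for p in [(146,258),(313,268),(301,498),(139,494)]]:
    X=onz(c,*W(*p),z); r=X[:2]-[.57,-.159]; print(n,X.round(4),'d',round(r@d0,4),'w',round(r@w0,4))
E
```

```text
edge_back [ 0.5207 -0.1357  0.028 ] d 0.0016 w -0.0545
redpad_back [ 0.5258 -0.1241  0.028 ] d 0.0143 w -0.0545
redpad_front [ 0.6271 -0.168   0.028 ] d 0.0146 w 0.0559
far_back [ 0.5697 -0.0257  0.028 ] d 0.122 w -0.0536
far_front [ 0.6698 -0.0701  0.028 ] d 0.1214 w 0.0559
step_b [ 0.4968 -0.1904  0.02  ] d -0.058 w -0.0545
step_f [ 0.5967 -0.2351  0.02  ] d -0.0591 w 0.0549
top [ 0.53   -0.1761  0.19  ] d -0.0317 w -0.0298
top [ 0.5434 -0.1499  0.19  ] d -0.0023 w -0.028
top [ 0.5819 -0.1683  0.19  ] d -0.0038 w 0.0146
top [ 0.5693 -0.1952  0.19  ] d -0.0335 w 0.0138
```

```bash
cat > path.py <<'E'
from h import *
from scipy.spatial.transform import Rotation as Ro
d=np.array([.4,.9165,0]);w=np.array([.9165,-.4,0]);k=np.array([0,0,1.])
O=np.array([.5708,-.1572,0]); WL=-.0075
def corner(th,G=.005,thC=50):
    t=np.radians(th)
    if 8*np.tan(t)<G*1e3: P=np.array([-G,.020]); 
    elif th<thC: P=np.array([-.008*np.tan(t),.020])
    else:
        s=.008/np.cos(np.radians(thC)); P=np.array([0,.028])-s*np.array([np.sin(t),np.cos(t)])
    return P+.170*np.array([np.sin(t),np.cos(t)])
def pose(th,dl,g,ov,off=0.,**kw):
    """TCP (d,z), phi deg; off = clearance of lower finger below back corner"""
    C=corner(th,**kw); ph=np.radians(th-dl); a=np.array([-np.sin(ph),-np.cos(ph)]); j=np.array([np.cos(ph),-np.sin(ph)])
    T=C-j*(g/2-off)+ov*a
    return T,th-dl
def now():
    o=bot.get_obs(); q=o['tool_rot']; R=Ro.from_quat([*q[1:],q[0]]).as_matrix(); p=o['eef_pos']-O
    x=R[:,0]; phi=np.degrees(np.arctan2(-(x@d),-x[2]))
    return np.array([p@d,p[2]]),p@w,phi,R,o
def cmd(T,ph,zl=0):
    """slide mm, turn from now"""
    p,_,_,R,o=now()
    X=O+d*T[0]+w*WL+k*(T[1]+zl)
    phr=np.radians(ph)
    x=-np.sin(phr)*d-np.cos(phr)*k; z=np.cos(phr)*d-np.sin(phr)*k; y=np.cross(z,x)
    Rt=np.c_[x,y,z]
    return ((X-o['eef_pos'])*1e3).round(1),Ro.from_matrix(Rt@R.T).as_rotvec().round(3)
E
python3 - <<'E'
from path import *
print(now()[:3])
for th,dl in [(0,0),(10,0),(30,5),(50,10),(70,15),(90,18)]:
    T,ph=pose(th,dl,.038,.022); print(th,(T*1e3).round(1),ph,*cmd(T,ph,.15))
E
```

```text
(array([-0.02166913,  0.30924906]), np.float64(-0.008146553827859868), np.float64(0.033970547009225))
0 [-24. 168.] 0 [-0.3 -2.4  8.8] [ 0.    -0.001 -0.001]
10 [  2.  169.1] 10 [10.1 21.4  9.8] [-0.16   0.068 -0.001]
30 [ 53.5 155.3] 25 [30.7 68.6 -3.9] [-0.4    0.173 -0.   ]
50 [ 92.  124.6] 40 [ 46.1 103.9 -34.6] [-0.64   0.278 -0.   ]
70 [119.1  84.8] 55 [ 56.9 128.8 -74.4] [-0.88   0.382 -0.   ]
90 [130.8  39.3] 72 [  61.6  139.4 -120. ] [-1.152  0.501  0.   ]
```

Emit:
drive_tool(
  slide=[
    [10,21,10],
    [20,45,5],
    [31,69,0],
    [38,86,-15],
    [46,104,-30],
    [51,115,-50],
    [57,129,-74],
    [62,139,-110],
    [62,139,-120],
    [62,139,-120],
  ],
  turn=[
    [-0.16,0.068,0],
    [-0.28,0.12,0],
    [-0.4,0.173,0],
    [-0.52,0.225,0],
    [-0.64,0.278,0],
    [-0.76,0.33,0],
    [-0.88,0.382,0],
    [-1.02,0.44,0],
    [-1.152,0.501,0],
    [-1.152,0.501,0],
  ],
  gripper=[0.43,0.43,0.43,0.43,0.43,0.43,0.43,0.43,0.43,0.43],
)

```text
t: 3.2
eef_pos: [0.6138, -0.0299, 0.179]
tool_rot: [0.122, -0.543, 0.826, 0.089]
contact_force: [-0.3, 0.8, -2.1]
gripper_width: 0.428
```

```bash
python3 - <<'E'
from path import *
p,l,ph,R,o=now(); print(o['t'],p,l,ph,o['q'].round(3),o['gripper_width'],R.round(3))
snap('scene','sc2');snap('side','sd2'); c=snap('wrist','wr2')
for g in (.036,.038): 
  for s in (1,-1):
    for b in (0,.0187): print(proj(c,o['eef_pos']+s*R[:,2]*g/2-b*R[:,0]))
a=np.vstack([cv2.imread('pics/sd2.png')[100:400,200:600]]);cv2.imwrite('pics/sd2c.png',cv2.resize(a,None,fx=2,fy=2))
E
```

```text
3.2 [0.133822   0.17900577] -0.01150675315773008 72.62453486566508 [-0.786  1.062  0.655  1.429  0.393  1.624  0.86 ] 0.4278643040722883 [[-0.379 -0.919  0.105]
 [-0.876  0.393  0.28 ]
 [-0.299  0.014 -0.954]]
(np.float64(377.7238136954631), np.float64(242.61544445034752))
(np.float64(385.7090829949159), np.float64(258.6667765810655))
(np.float64(307.438225489639), np.float64(243.91459180776033))
(np.float64(306.0885292411886), np.float64(260.1633113510882))
(np.float64(379.67347893236035), np.float64(242.5794071558609))
(np.float64(387.9172846511805), np.float64(258.62527158766864))
(np.float64(305.48313195108676), np.float64(243.95072943809006))
(np.float64(303.87336116600795), np.float64(260.2049472841437))
```

View pics/wr2.png

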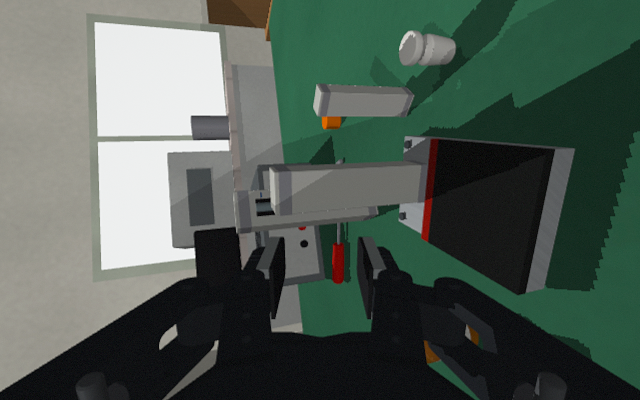

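View pics/sd2c.png

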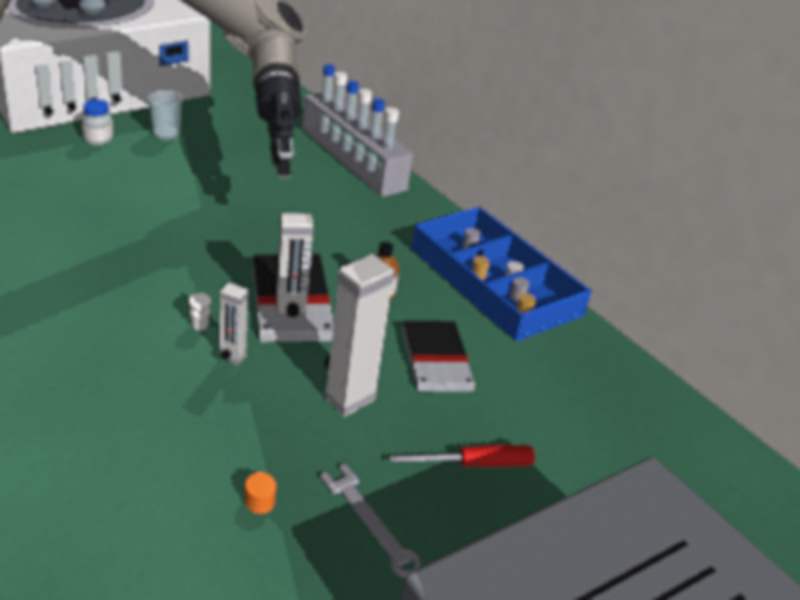

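View pics/sc2.png

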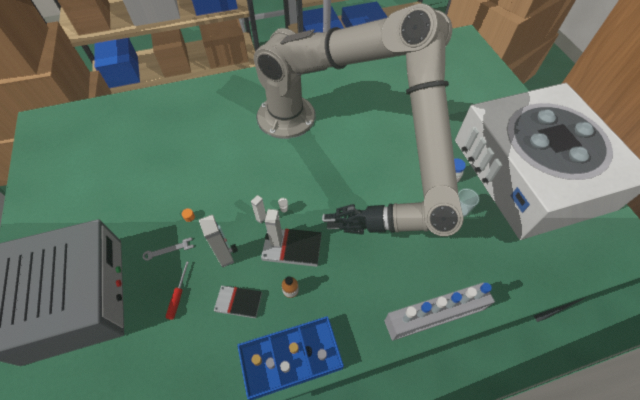

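```bash
python3 - <<'E'
from path import *
c=load('sc2');s=load('sd2')
def tri(u1,u2):
    A=[];b=[]
    for cc,u in ((c,u1),(s,u2)):
        o,dd=ray(cc,*u); dd/=np.linalg.norm(dd); P=np.eye(3)-np.outer(dd,dd); A.append(P); b.append(P@o)
    return np.linalg.lstsq(np.vstack(A),np.hstack(b),rcond=None)[0]
print('wrist joint',tri((443,217),(345,108)))
print('beaker',onz(c,467,196,.085),'jar',onz(c,457,164,.08), onz(s,200+166/2,100+97/2,.085),onz(s,200+96/2,100+105/2,.08))
a=np.hstack([cv2.resize(cv2.imread('pics/sc2.png')[140:260,310:510],(800,480)) ]); cv2.imwrite('pics/sc2c.png',a)
a=cv2.imread('pics/sd2.png')[0:200,180:420]; cv2.imwrite('pics/sd2d.png',cv2.resize(a,None,fx=3,fy=3))
E
```

```text
wrist joint [0.76312852 0.2299659  0.31817878]
beaker [0.61004926 0.46876439 0.085     ] jar [0.47738447 0.50407624 0.08      ] [0.61890988 0.46354297 0.085     ] [0.47954337 0.49625107 0.08      ]
```

View pics/sc2c.png

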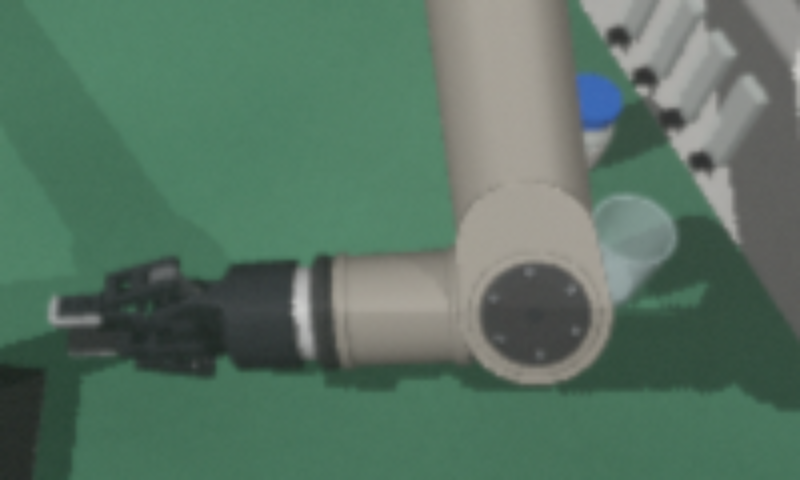

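View pics/sd2d.png

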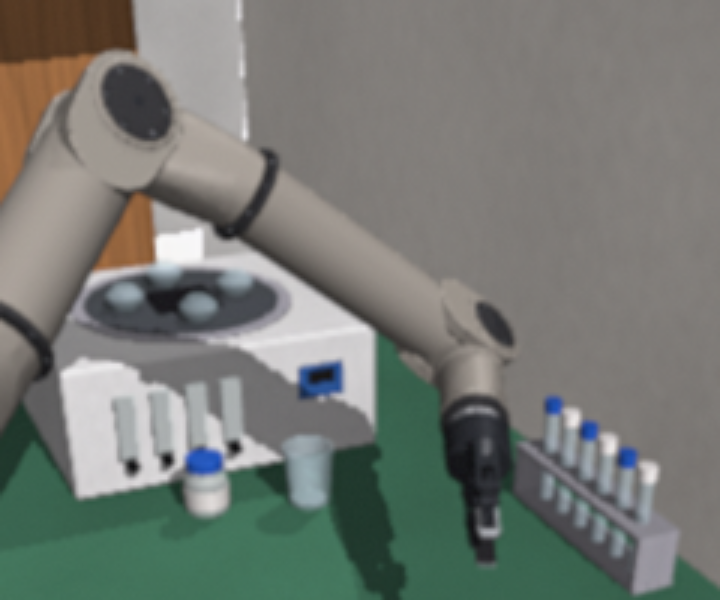

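Emit:
drive_tool(
  slide=[
    [8,10,-40],
    [8,10,-80],
    [8,10,-110],
    [8,10,-130],
    [8,10,-137],
    [8,10,-137],
  ],
  turn=[
    [0,0,0],
    [0,0,0],
    [0,0,0],
    [0,0,0],
    [0,0,0],
    [0,0,0],
  ],
  gripper=[0.43,0.43,0.43,0.43,0.43,0.43],
)

```text
t: 3.95
eef_pos: [0.6259, -0.0256, 0.0569]
tool_rot: [0.135, -0.541, 0.826, 0.085]
contact_force: [-0.7, 0.4, 0.1]
gripper_width: 0.43
```

```bash
python3 - <<'E'
from path import *
p,l,ph,R,o=now(); print(o['t'],p,l,ph,o['q'].round(3),o['contact_force'],R.round(3))
c=load('sc2'); print('rack',onz(c,390,325,.06))
snap('scene','sc3');snap('side','sd3'); 
a=cv2.imread('pics/sc3.png')[180:290,240:390]; b=cv2.imread('pics/sd3.png')[110:270,290:450]
cv2.imwrite('pics/m3.png',np.hstack([cv2.resize(a,(440,323)),cv2.resize(b,(323,323))]))
E
```

```text
3.95 [0.1426757  0.05686111] -0.0021785095782658917 71.64421468252496 [-0.745  1.23   0.602  1.356  0.317  1.551  0.763] [-0.65562212  0.4008203   0.08368829] [[-0.379 -0.916  0.131]
 [-0.87   0.401  0.286]
 [-0.315 -0.006 -0.949]]
rack [0.91795959 0.06868901 0.06      ]
```

View pics/m3.png

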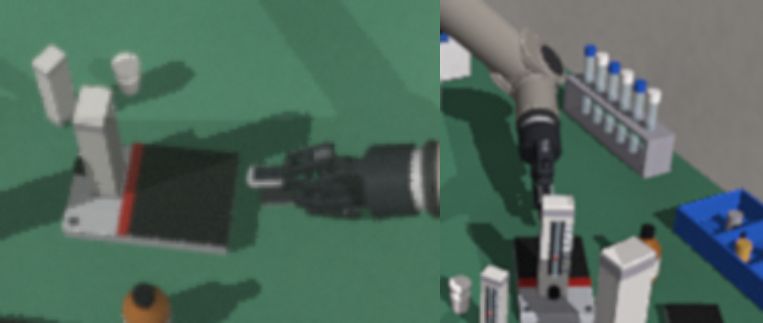

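Emit:
drive_tool(
  slide=[
    [0,2,-10],
    [0,2,-17],
    [0,2,-17],
    [0,2,-17],
  ],
  turn=[
    [0,0,0],
    [0,0,0],
    [0,0,0],
    [0,0,0],
  ],
  gripper=[0.43,0.43,0.43,0.43],
)

```text
t: 4.45
eef_pos: [0.6261, -0.0235, 0.0401]
tool_rot: [0.135, -0.541, 0.826, 0.085]
contact_force: [-0.1, 0.2, -0.3]
gripper_width: 0.434
```

```bash
python3 - <<'E'
from path import *
p,l,ph,R,o=now(); print(o['t'],p,l,ph,o['q'].round(3),o['contact_force'])
snap('wrist','wr4')
T,phh=pose(0,0,.038,.022); print(*cmd(T,phh,.15))
E
```

```text
4.45 [0.14468116 0.04013514] -0.0028218364470182587 71.69764562308785 [-0.742  1.255  0.594  1.344  0.308  1.545  0.752] [-0.12933499  0.22103745 -0.30569359]
[ -71.9 -152.7  277.7] [ 1.149 -0.496  0.005]
```

View pics/wr4.png

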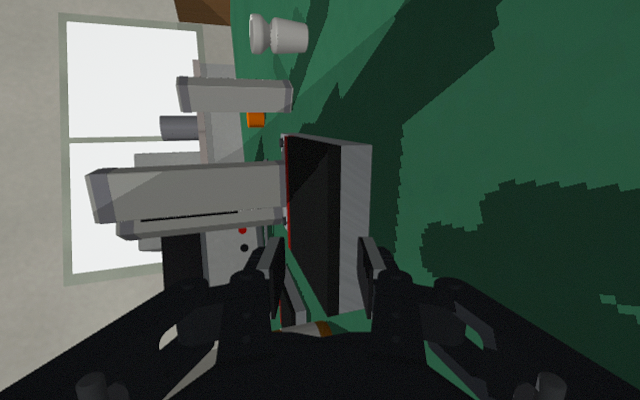

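Emit:
drive_tool(
  slide=[
    [0,0,50],
    [0,0,100],
    [0,0,140],
    [-10,-21,190],
    [-26,-60,240],
    [-41,-90,275],
    [-60,-130,278],
    [-72,-153,278],
    [-72,-153,278],
    [-72,-153,278],
  ],
  turn=[
    [0,0,0],
    [0.1,-0.043,0],
    [0.25,-0.108,0],
    [0.4,-0.173,0.002],
    [0.55,-0.237,0.002],
    [0.69,-0.298,0.003],
    [0.83,-0.358,0.004],
    [0.97,-0.419,0.005],
    [1.11,-0.479,0.005],
    [1.149,-0.496,0.005],
  ],
  gripper=[0.5,0.5,0.5,0.5,0.5,0.5,0.5,0.5,0.5,0.5],
)

```text
t: 5.5
eef_pos: [0.5524, -0.1808, 0.321]
tool_rot: [0.596, -0.385, 0.59, 0.385]
contact_force: [-0.1, -0.3, -1.4]
gripper_width: 0.501
```

```bash
python3 - <<'E'
from path import *
p,l,ph,R,o=now(); print(o['t'],p,l,ph,o['q'].round(3),o['contact_force'],R.round(3))
T,phh=pose(0,0,.038,.022); print(*cmd(T,phh,.03),*cmd(T,phh,0))
E
```

```text
5.5 [-0.02896571  0.32096198] -0.007429654920651215 -0.379568993901979 [-0.261  0.27   0.592  1.708 -0.166  1.207  1.525] [-0.05946691 -0.27136165 -1.37402193] [[ 0.007 -0.914  0.406]
 [ 0.004  0.406  0.914]
 [-1.    -0.005  0.007]]
[   1.9    4.6 -123. ] [-0.004  0.007  0.007] [   1.9    4.6 -153. ] [-0.004  0.007  0.007]
```

Emit:
drive_tool(
  slide=[
    [4,8,-40],
    [4,8,-80],
    [4,8,-106],
    [4,8,-106],
    [4,8,-106],
  ],
  turn=[
    [0,0,0.006],
    [-0.004,0.007,0.007],
    [-0.004,0.007,0.007],
    [-0.004,0.007,0.007],
    [-0.004,0.007,0.007],
  ],
  gripper=[0.55,0.55,0.55,0.55,0.55],
)

```text
t: 6.0
eef_pos: [0.5563, -0.1733, 0.2156]
tool_rot: [0.592, -0.387, 0.592, 0.387]
contact_force: [-0.3, -0.7, 1.3]
gripper_width: 0.55
```

```bash
python3 - <<'E'
from path import *
p,l,ph,R,o=now(); print(o['t'],p,l,ph,o['contact_force'],R.round(3))
snap('wrist','wr5'); snap('side','sd5')
a=cv2.imread('pics/sd5.png')[150:270,290:410];cv2.imwrite('pics/sd5c.png',cv2.resize(a,(600,600)))
E
```

```text
6.0 [-0.02053848  0.21564201] -0.00682915725178028 0.01773254808331256 [-0.33788129 -0.68818221  1.26917045] [[-0.    -0.916  0.401]
 [-0.     0.401  0.916]
 [-1.     0.    -0.   ]]
```

View pics/wr5.png

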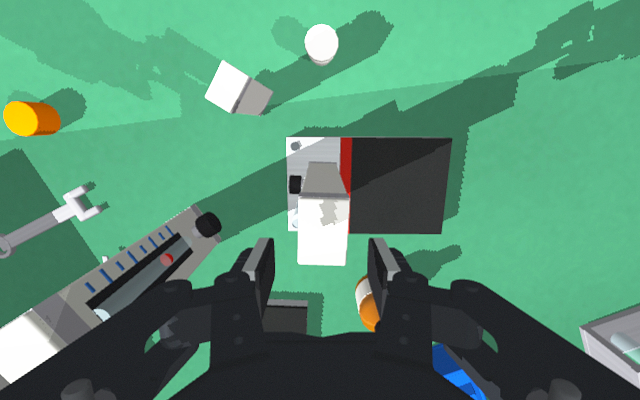

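View pics/sd5c.png

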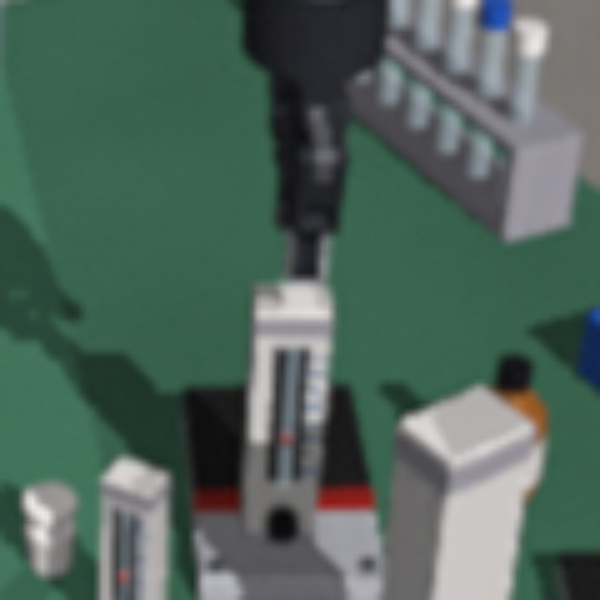

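Emit:
drive_tool(
  slide=[
    [0,0,-20],
    [0,0,-40],
    [0,0,-47],
    [0,0,-47],
  ],
  turn=[
    [0,0,0],
    [0,0,0],
    [0,0,0],
    [0,0,0],
  ],
  gripper=[0.55,0.55,0.55,0.55],
)

```text
t: 6.5
eef_pos: [0.5575, -0.1734, 0.1702]
tool_rot: [0.592, -0.388, 0.591, 0.387]
contact_force: [-0.3, 0.4, 0.6]
gripper_width: 0.552
```

```bash
python3 - <<'E'
from path import *
p,l,ph,R,o=now(); print(o['t'],p,l,ph,o['contact_force'])
snap('wrist','wr6')
a=cv2.imread('pics/wr6.png')[120:340,200:440];cv2.imwrite('pics/wr6c.png',cv2.resize(a,None,fx=2.5,fy=2.5))
E
```

```text
6.5 [-0.02017135  0.17024134] -0.005674495859695381 -0.038079771081993716 [-0.31407378  0.38586383  0.55026843]
```

View pics/wr6c.png

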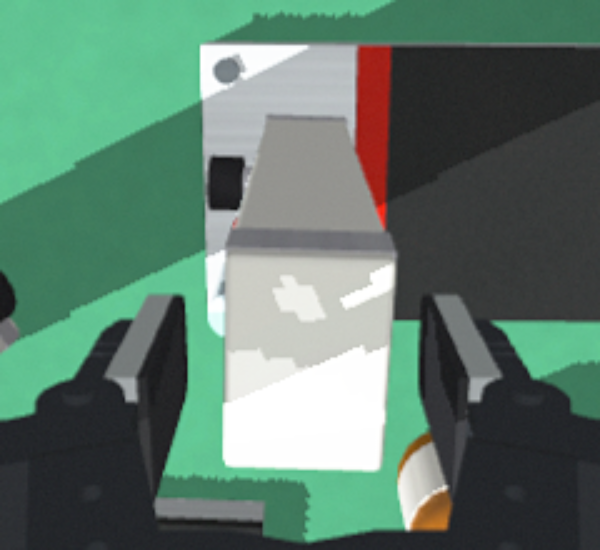

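Emit:
drive_tool(
  slide=[
    [-1,0,-3],
    [-2,0,-5],
    [-2,0,-5],
    [-2,0,-5],
    [-2,0,-5],
  ],
  turn=[
    [0,0,0],
    [0,0,0],
    [0,0,0],
    [0,0,0],
    [0,0,0],
  ],
  gripper=[0.5,0.46,0.43,0.43,0.43],
)

```text
t: 7.05
eef_pos: [0.5561, -0.1737, 0.1661]
tool_rot: [0.593, -0.388, 0.591, 0.386]
contact_force: [-0.1, -0.9, 0.6]
gripper_width: 0.432
```

```bash
cat >> path.py <<'E'
def table(ths,dls,g,ov,off,**kw):
    p,l,ph,R,o=now(); print('t',o['t'],p.round(4),'lat',round(l,4),'phi',round(ph,2),'F',o['contact_force'].round(1),'g',round(o['gripper_width'],3))
    for th,dl in zip(ths,dls):
        T,phh=pose(th,dl,g,ov,off,**kw); s,t=cmd(T,phh); print(th,s,t)
E
python3 - <<'E'
from path import *
table(range(0,31,2),[0]*16,.0365,.025,.00325)
snap('wrist','wr7')
a=cv2.imread('pics/wr7.png')[120:340,200:440];cv2.imwrite('pics/wr7c.png',cv2.resize(a,None,fx=2.5,fy=2.5))
E
```

```text
t 7.05 [-0.021   0.1661] lat -0.0069 phi -0.06 F [-0.1 -0.9  0.6] g 0.432
0 [-0.1  1.1 -1.1] [0.001 0.004 0.   ]
2 [ 1.9  5.8 -0.6] [-0.031  0.018  0.   ]
4 [ 3.9 10.4 -0.4] [-0.063  0.032  0.   ]
6 [ 6.  15.1 -0.3] [-0.095  0.046  0.   ]
8 [ 8.  19.8 -0.4] [-0.127  0.06   0.   ]
10 [10.  24.4 -0.7] [-0.159  0.074  0.   ]
12 [12.  29.1 -1.1] [-0.191  0.088  0.   ]
14 [14.1 33.7 -1.7] [-0.223  0.102 -0.   ]
16 [16.1 38.3 -2.6] [-0.255  0.116 -0.   ]
18 [18.1 42.9 -3.5] [-0.287  0.13  -0.   ]
20 [20.1 47.4 -4.7] [-0.319  0.144 -0.   ]
22 [22.  51.9 -6. ] [-0.351  0.158 -0.   ]
24 [24.  56.4 -7.5] [-0.383  0.172 -0.   ]
26 [25.9 60.8 -9.2] [-0.415  0.186 -0.   ]
28 [ 27.8  65.1 -11. ] [-0.447  0.2   -0.001]
30 [ 29.7  69.4 -13. ] [-0.479  0.214 -0.001]
```

View pics/wr7c.png

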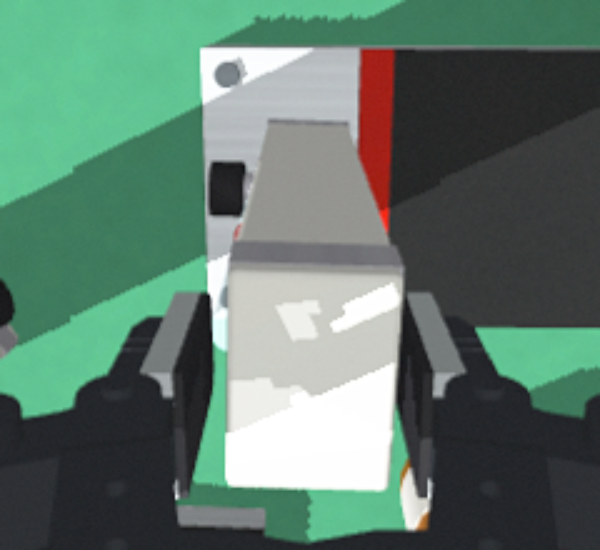

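Emit:
drive_tool(
  slide=[
    [1,3,-1],
    [2,6,-1],
    [3,8,0],
    [4,10,0],
    [5,13,0],
    [6,15,0],
    [7,17,0],
    [8,20,0],
    [9,22,-1],
    [10,24,-1],
  ],
  turn=[
    [-0.015,0.01,0],
    [-0.031,0.018,0],
    [-0.047,0.025,0],
    [-0.063,0.032,0],
    [-0.079,0.039,0],
    [-0.095,0.046,0],
    [-0.111,0.053,0],
    [-0.127,0.06,0],
    [-0.143,0.067,0],
    [-0.159,0.074,0],
  ],
  gripper=[0.43,0.43,0.43,0.43,0.43,0.43,0.43,0.43,0.43,0.43],
)

```text
t: 8.1
eef_pos: [0.566, -0.1494, 0.1649]
tool_rot: [0.537, -0.42, 0.641, 0.352]
contact_force: [-0.4, 0.6, -0.4]
gripper_width: 0.433
```

```bash
python3 - <<'E'
from path import *
table(range(10,33,2),[0]*16,.0365,.025,.00325)
snap('wrist','wr8');snap('side','sd8');snap('scene','sc8')
a=cv2.imread('pics/wr8.png')[120:340,200:440]; b=cv2.imread('pics/sc8.png')[180:280,240:340]
cv2.imwrite('pics/wr8c.png',np.hstack([cv2.resize(a,(436,400)),cv2.resize(b,(364,400))[:, :364]]))
E
```

```text
t 8.1 [0.0053 0.1649] lat -0.0075 phi 10.07 F [-0.4  0.6 -0.4] g 0.433
10 [0.  0.1 0.5] [ 0.001 -0.001 -0.   ]
12 [2.1 4.8 0.1] [-0.031  0.013 -0.   ]
14 [ 4.1  9.4 -0.6] [-0.063  0.027  0.   ]
16 [ 6.1 14.  -1.4] [-0.095  0.041  0.   ]
18 [ 8.1 18.6 -2.3] [-0.127  0.055  0.   ]
20 [10.1 23.1 -3.5] [-0.159  0.069  0.   ]
22 [12.  27.6 -4.8] [-0.191  0.083  0.   ]
24 [14.  32.1 -6.3] [-0.223  0.097  0.   ]
26 [15.9 36.5 -8. ] [-0.255  0.111  0.   ]
28 [17.8 40.9 -9.8] [-0.287  0.125  0.   ]
30 [ 19.7  45.1 -11.8] [-0.319  0.139  0.   ]
32 [ 21.5  49.4 -14. ] [-0.351  0.153  0.   ]
```

View pics/wr8c.png

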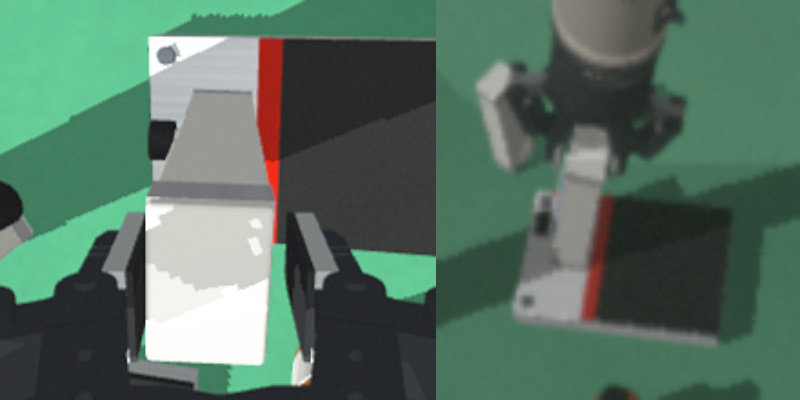

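Emit:
drive_tool(
  slide=[
    [1,2,0],
    [2,5,0],
    [3,7,0],
    [4,9,-1],
    [5,12,-1],
    [6,14,-1],
    [7,16,-2],
    [8,19,-2],
    [9,21,-3],
    [10,23,-4],
  ],
  turn=[
    [-0.016,0.007,0],
    [-0.031,0.013,0],
    [-0.047,0.02,0],
    [-0.063,0.027,0],
    [-0.079,0.034,0],
    [-0.095,0.041,0],
    [-0.111,0.048,0],
    [-0.127,0.055,0],
    [-0.143,0.062,0],
    [-0.159,0.069,0],
  ],
  gripper=[0.43,0.43,0.43,0.43,0.43,0.43,0.43,0.43,0.43,0.43],
)

```text
t: 9.25
eef_pos: [0.5764, -0.1257, 0.1607]
tool_rot: [0.48, -0.449, 0.685, 0.314]
contact_force: [0.3, 0.3, -0.2]
gripper_width: 0.43
```

```bash
python3 - <<'E'
from path import *
table(range(20,43,2),np.linspace(0,5,11),.0365,.025,.00325)
snap('wrist','wr9');
a=cv2.imread('pics/wr9.png')[80:340,180:460]; 
cv2.imwrite('pics/wr9c.png',cv2.resize(a,None,fx=2,fy=2))
E
```

```text
t 9.25 [0.0311 0.1607] lat -0.0075 phi 20.01 F [ 0.3  0.3 -0.2] g 0.43
20 [-0.3 -0.5  0.6] [ 0.    -0.    -0.001]
22 [ 1.7  4.1 -0.9] [-0.024  0.01  -0.001]
24 [ 3.7  8.7 -2.6] [-0.048  0.021 -0.001]
26 [ 5.7 13.2 -4.5] [-0.072  0.031 -0.001]
28 [ 7.7 17.7 -6.5] [-0.096  0.041 -0.001]
30 [ 9.6 22.1 -8.8] [-0.12   0.052 -0.001]
32 [ 11.5  26.4 -11.2] [-0.144  0.062 -0.001]
34 [ 13.1  30.2 -13.7] [-0.168  0.073 -0.001]
36 [ 14.8  34.  -16.5] [-0.192  0.083 -0.001]
38 [ 16.4  37.6 -19.3] [-0.216  0.094 -0.001]
40 [ 17.9  41.1 -22.4] [-0.24   0.104 -0.001]
```

View pics/wr9c.png

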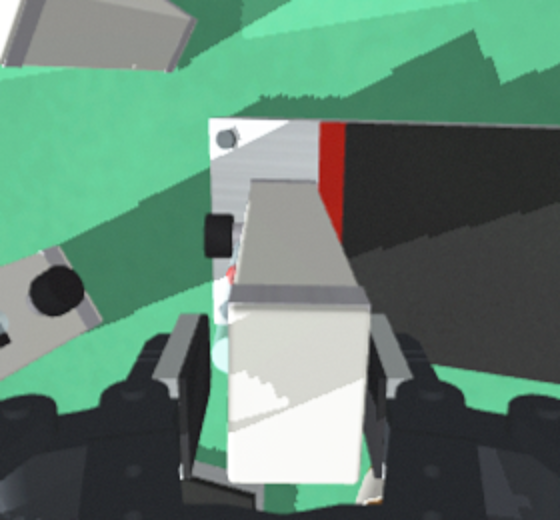

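Emit:
drive_tool(
  slide=[
    [1,2,0],
    [2,4,-1],
    [3,7,-2],
    [4,9,-3],
    [5,11,-4],
    [6,13,-5],
    [7,15,-6],
    [8,18,-7],
    [9,20,-8],
    [10,22,-9],
  ],
  turn=[
    [-0.012,0.005,0],
    [-0.024,0.01,0],
    [-0.036,0.016,0],
    [-0.048,0.021,0],
    [-0.06,0.026,0],
    [-0.072,0.031,0],
    [-0.084,0.036,0],
    [-0.096,0.041,0],
    [-0.108,0.047,0],
    [-0.12,0.052,0],
  ],
  gripper=[0.43,0.43,0.43,0.43,0.43,0.43,0.43,0.43,0.43,0.43],
)

```text
t: 10.3
eef_pos: [0.5868, -0.1022, 0.151]
tool_rot: [0.433, -0.469, 0.715, 0.285]
contact_force: [1.3, 0.2, -0.8]
gripper_width: 0.427
```

```bash
python3 - <<'E'
from path import *
table(range(30,53,2),np.linspace(2.5,7.5,11),.0365,.025,.00325)
snap('wrist','wr10');snap('side','sd10')
a=cv2.imread('pics/wr10.png')[80:340,180:460]; b=cv2.imread('pics/sd10.png')[150:280,290:410]
cv2.imwrite('pics/wr10c.png',np.hstack([cv2.resize(a,(431,400)),cv2.resize(b,(369,400))]))
E
```

```text
t 10.3 [0.0568 0.151 ] lat -0.0073 phi 27.6 F [ 1.3  0.2 -0.8] g 0.427
30 [-0.8 -1.4  1. ] [ 0.001 -0.002 -0.003]
32 [ 1.1  2.9 -1.4] [-0.023  0.009 -0.003]
34 [ 2.8  6.8 -4. ] [-0.047  0.019 -0.003]
36 [ 4.4 10.5 -6.7] [-0.071  0.03  -0.003]
38 [ 6.  14.1 -9.6] [-0.095  0.04  -0.003]
40 [  7.5  17.6 -12.6] [-0.119  0.05  -0.003]
42 [  9.   21.  -15.8] [-0.143  0.061 -0.003]
44 [ 10.4  24.3 -19.2] [-0.167  0.071 -0.003]
46 [ 11.8  27.3 -22.7] [-0.191  0.082 -0.003]
48 [ 13.   30.3 -26.3] [-0.215  0.092 -0.003]
50 [ 14.3  33.  -30. ] [-0.239  0.103 -0.003]
```

View pics/wr10c.png

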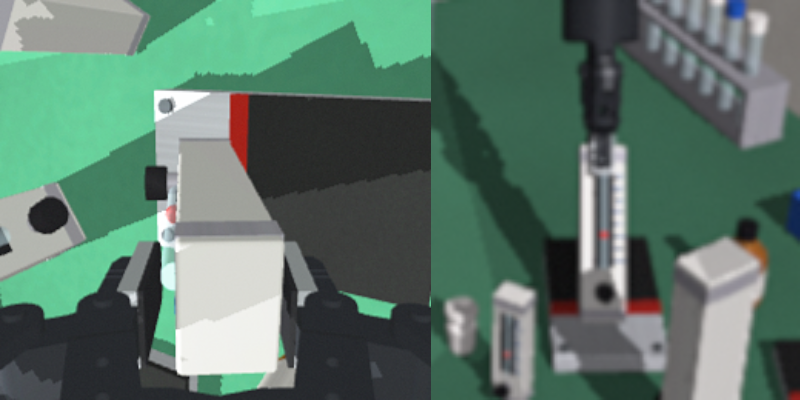

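Emit:
drive_tool(
  slide=[
    [0,1,0],
    [1,3,-1],
    [2,5,-3],
    [3,7,-4],
    [4,9,-5],
    [4,10,-7],
    [5,12,-8],
    [6,14,-10],
    [7,16,-11],
    [8,18,-13],
  ],
  turn=[
    [-0.011,0.004,-0.003],
    [-0.023,0.009,-0.003],
    [-0.035,0.014,-0.003],
    [-0.047,0.019,-0.003],
    [-0.059,0.025,-0.003],
    [-0.071,0.03,-0.003],
    [-0.083,0.035,-0.003],
    [-0.095,0.04,-0.003],
    [-0.107,0.045,-0.003],
    [-0.119,0.05,-0.003],
  ],
  gripper=[0.43,0.43,0.43,0.43,0.43,0.43,0.43,0.43,0.43,0.43],
)

```text
t: 11.4
eef_pos: [0.5951, -0.0833, 0.1375]
tool_rot: [0.386, -0.486, 0.742, 0.253]
contact_force: [-0.0, -0.1, -0.3]
gripper_width: 0.432
```

```bash
python3 - <<'E'
from path import *
table(range(40,63,2),np.linspace(5,11,11),.0365,.025,.00325)
snap('wrist','wr11');snap('side','sd11')
a=cv2.imread('pics/wr11.png')[80:340,180:460]; b=cv2.imread('pics/sd11.png')[150:280,290:410]
cv2.imwrite('pics/wr11c.png',np.hstack([cv2.resize(a,(431,400)),cv2.resize(b,(369,400))]))
E
```

```text
t 11.4 [0.0774 0.1375] lat -0.0073 phi 35.03 F [-0.  -0.1 -0.3] g 0.432
40 [-0.8 -1.3  0.9] [ 0.    -0.    -0.001]
42 [ 0.7  2.1 -2.4] [-0.022  0.009 -0.001]
44 [ 2.1  5.3 -5.8] [-0.044  0.019 -0.001]
46 [ 3.5  8.4 -9.3] [-0.067  0.029 -0.001]
48 [  4.8  11.4 -13. ] [-0.089  0.039 -0.001]
50 [  6.   14.2 -16.8] [-0.112  0.048 -0.001]
52 [  7.3  17.1 -20.3] [-0.134  0.058 -0.001]
54 [  8.5  20.  -24. ] [-0.156  0.068 -0.001]
56 [  9.7  22.7 -27.9] [-0.179  0.078 -0.001]
58 [ 10.9  25.4 -31.8] [-0.201  0.088 -0.001]
60 [ 12.   27.8 -35.8] [-0.224  0.097 -0.001]
```

View pics/wr11c.png

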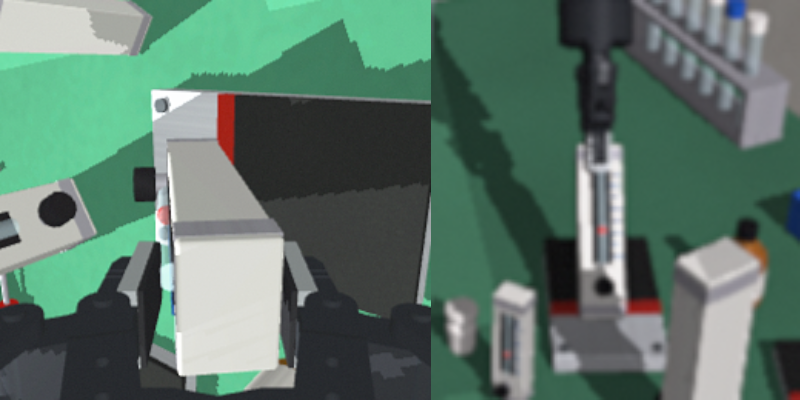

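Emit:
drive_tool(
  slide=[
    [1,2,-2],
    [2,5,-6],
    [3,8,-9],
    [5,11,-13],
    [6,14,-16],
    [7,17,-20],
    [8,20,-24],
    [10,23,-28],
    [11,25,-32],
    [12,28,-36],
  ],
  turn=[
    [-0.022,0.009,0],
    [-0.044,0.019,0],
    [-0.067,0.029,0],
    [-0.089,0.039,0],
    [-0.112,0.048,0],
    [-0.134,0.058,0],
    [-0.156,0.068,0],
    [-0.179,0.078,0],
    [-0.201,0.088,0],
    [-0.224,0.097,0],
  ],
  gripper=[0.43,0.43,0.43,0.43,0.43,0.43,0.43,0.43,0.43,0.43],
)

```text
t: 12.5
eef_pos: [0.6072, -0.0545, 0.1005]
tool_rot: [0.292, -0.514, 0.784, 0.192]
contact_force: [-0.3, 0.6, -0.7]
gripper_width: 0.429
```

```bash
python3 - <<'E'
from path import *
table(range(60,83,2),np.linspace(11,15,11),.0385,.023,.00325)
snap('wrist','wr12');snap('scene','sc12')
a=cv2.imread('pics/wr12.png')[80:340,180:460]; b=cv2.imread('pics/sc12.png')[180:280,240:340]
cv2.imwrite('pics/wr12c.png',np.hstack([cv2.resize(a,(431,400)),cv2.resize(b,(369,400))]))
E
```

```text
t 12.5 [0.1087 0.1005] lat -0.0077 phi 49.13 F [-0.3  0.6 -0.7] g 0.429
60 [ 0.2 -0.2  3.3] [ 0.002 -0.002 -0.002]
62 [ 1.2  2.2 -0.7] [-0.024  0.01  -0.002]
64 [ 2.2  4.4 -4.8] [-0.049  0.021 -0.002]
66 [ 3.1  6.5 -9. ] [-0.075  0.032 -0.002]
68 [  4.    8.5 -13.3] [-0.101  0.043 -0.002]
70 [  4.8  10.3 -17.7] [-0.126  0.054 -0.002]
72 [  5.5  12.  -22.1] [-0.152  0.065 -0.002]
74 [  6.2  13.5 -26.6] [-0.178  0.076 -0.002]
76 [  6.8  14.9 -31.1] [-0.203  0.088 -0.002]
78 [  7.3  16.1 -35.7] [-0.229  0.099 -0.002]
80 [  7.8  17.2 -40.3] [-0.254  0.11  -0.002]
```

View pics/wr12c.png

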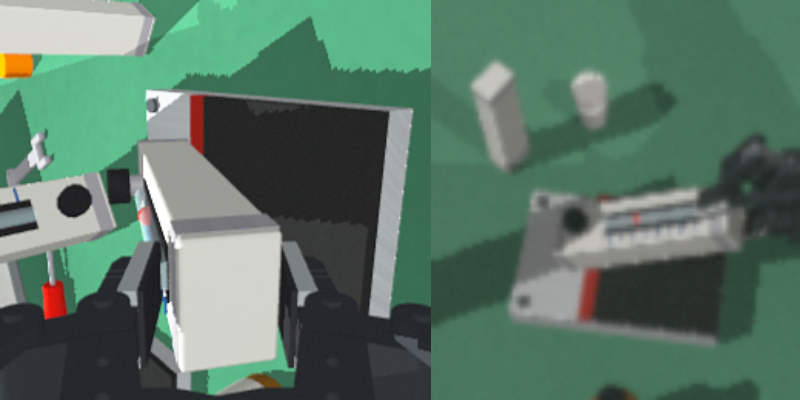

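Emit:
drive_tool(
  slide=[
    [1,1,0],
    [1,2,-1],
    [2,4,-5],
    [3,6,-9],
    [4,8,-13],
    [5,10,-18],
    [6,12,-22],
    [6,14,-27],
    [7,15,-31],
    [7,16,-36],
  ],
  turn=[
    [-0.012,0.005,-0.001],
    [-0.024,0.01,-0.002],
    [-0.049,0.021,-0.002],
    [-0.075,0.032,-0.002],
    [-0.101,0.043,-0.002],
    [-0.126,0.054,-0.002],
    [-0.152,0.065,-0.002],
    [-0.178,0.076,-0.002],
    [-0.203,0.088,-0.002],
    [-0.229,0.099,-0.002],
  ],
  gripper=[0.44,0.45,0.45,0.45,0.45,0.45,0.45,0.45,0.45,0.45],
)

```text
t: 13.6
eef_pos: [0.6143, -0.0369, 0.0627]
tool_rot: [0.191, -0.534, 0.814, 0.127]
contact_force: [0.2, 0.6, -0.9]
gripper_width: 0.449
```

```bash
python3 - <<'E'
from path import *
table(range(78,93,2),np.linspace(14.6,18,8),.0385,.023,.00325)
snap('wrist','wr13');snap('scene','sc13');snap('side','sd13')
a=cv2.imread('pics/wr13.png')[80:340,180:460]; b=cv2.imread('pics/sc13.png')[180:280,240:340]
cv2.imwrite('pics/wr13c.png',np.hstack([cv2.resize(a,(431,400)),cv2.resize(b,(369,400))]))
E
```

```text
t 13.6 [0.1277 0.0627] lat -0.0083 phi 63.51 F [ 0.2  0.6 -0.9] g 0.449
78 [ 0.2 -1.5  2. ] [ 0.001 -0.003 -0.002]
80 [ 0.7 -0.4 -2.6] [-0.023  0.008 -0.002]
82 [ 1.1  0.5 -7.3] [-0.048  0.018 -0.002]
84 [  1.4   1.2 -12.1] [-0.072  0.029 -0.002]
86 [  1.7   1.8 -16.8] [-0.096  0.039 -0.002]
88 [  1.9   2.3 -21.6] [-0.12   0.05  -0.002]
90 [  2.    2.6 -26.4] [-0.145  0.06  -0.002]
92 [  5.    9.5 -39.6] [-0.169  0.071 -0.002]
```

View pics/wr13c.png

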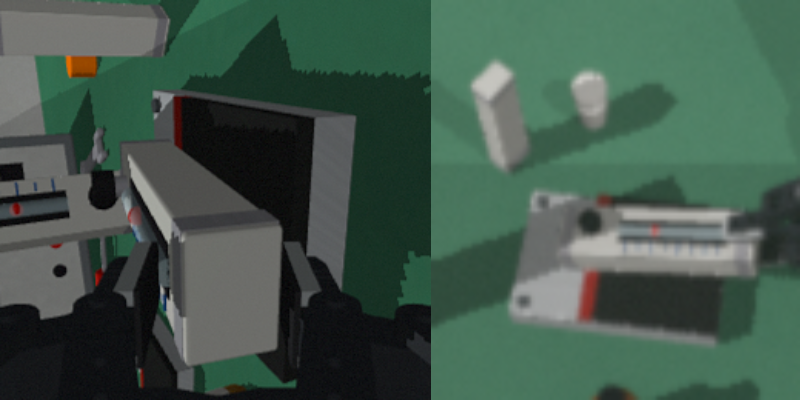

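Emit:
drive_tool(
  slide=[
    [0,-1,0],
    [1,0,-3],
    [1,0,-5],
    [1,0,-7],
    [1,1,-10],
    [1,1,-12],
    [2,2,-14],
    [2,2,-17],
    [2,2,-19],
    [2,2,-21],
  ],
  turn=[
    [-0.011,0.003,-0.002],
    [-0.023,0.008,-0.002],
    [-0.036,0.013,-0.002],
    [-0.048,0.018,-0.002],
    [-0.06,0.024,-0.002],
    [-0.072,0.029,-0.002],
    [-0.084,0.034,-0.002],
    [-0.096,0.039,-0.002],
    [-0.108,0.045,-0.002],
    [-0.12,0.05,-0.002],
  ],
  gripper=[0.45,0.45,0.45,0.45,0.45,0.45,0.45,0.45,0.45,0.45],
)

```text
t: 14.75
eef_pos: [0.6159, -0.0348, 0.0412]
tool_rot: [0.138, -0.54, 0.825, 0.091]
contact_force: [-0.1, -0.2, 0.2]
gripper_width: 0.449
```

```bash
python3 - <<'E'
from path import *
table(range(88,91),[17,17.5,18],.0385,.023,.00325)
snap('wrist','wr14');snap('scene','sc14');snap('side','sd14')
a=cv2.imread('pics/wr14.png')[80:340,180:460]; b=cv2.imread('pics/sc14.png')[180:280,240:340]
cv2.imwrite('pics/wr14c.png',np.hstack([cv2.resize(a,(431,400)),cv2.resize(b,(369,400))]))
E
```

```text
t 14.75 [0.1302 0.0412] lat -0.0077 phi 70.99 F [-0.1 -0.2  0.2] g 0.449
88 [ 0.3  0.2 -0. ] [-0.001 -0.001  0.   ]
89 [ 0.3  0.3 -2.5] [-0.009  0.002  0.   ]
90 [ 0.4  0.4 -5. ] [-0.017  0.006  0.   ]
```

View pics/wr14c.png

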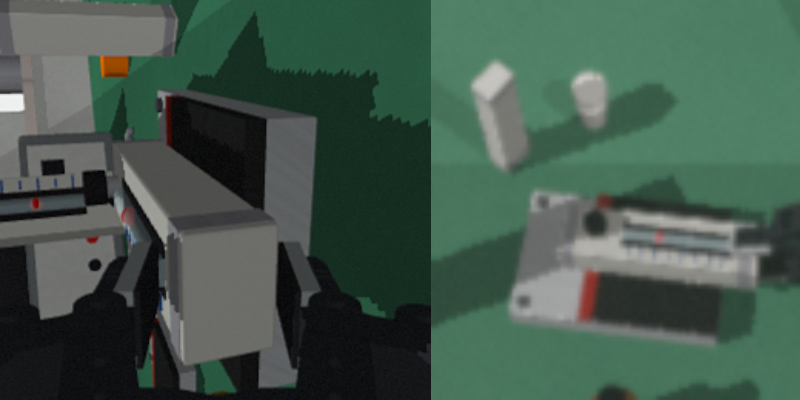

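Emit:
drive_tool(
  slide=[
    [0,0,0],
    [0,0,0],
    [0,0,0],
    [0,0,0],
    [0,0,0],
    [0,0,0],
    [0,0,-1],
    [0,0,-1],
    [0,0,-1],
    [0,0,-1],
  ],
  turn=[
    [0,0,0],
    [0,0,0],
    [0,0,0],
    [0,0,0],
    [0,0,0],
    [0,0,0],
    [0,0,0],
    [0,0,0],
    [0,0,0],
    [0,0,0],
  ],
  gripper=[0.46,0.47,0.48,0.49,0.5,0.51,0.52,0.53,0.54,0.54],
)

```text
t: 15.9
eef_pos: [0.6157, -0.035, 0.0401]
tool_rot: [0.138, -0.54, 0.825, 0.091]
contact_force: [-0.4, 0.1, 0.2]
gripper_width: 0.539
```

```bash
python3 - <<'E'
from path import *
table(range(88,91),[17,17.5,18],.0385,.023,.00325)
snap('wrist','wr15');snap('scene','sc15');snap('side','sd15')
a=cv2.imread('pics/wr15.png')[80:340,180:460]; b=cv2.imread('pics/sc15.png')[180:280,240:340]
cv2.imwrite('pics/wr15c.png',np.hstack([cv2.resize(a,(431,400)),cv2.resize(b,(369,400))]))
E
```

```text
t 15.9 [0.1299 0.0401] lat -0.0077 phi 70.98 F [-0.4  0.1  0.2] g 0.539
88 [0.4 0.4 1. ] [-0.001 -0.001  0.   ]
89 [ 0.5  0.5 -1.5] [-0.009  0.002  0.   ]
90 [ 0.5  0.6 -4. ] [-0.017  0.006  0.   ]
```

View pics/wr15c.png

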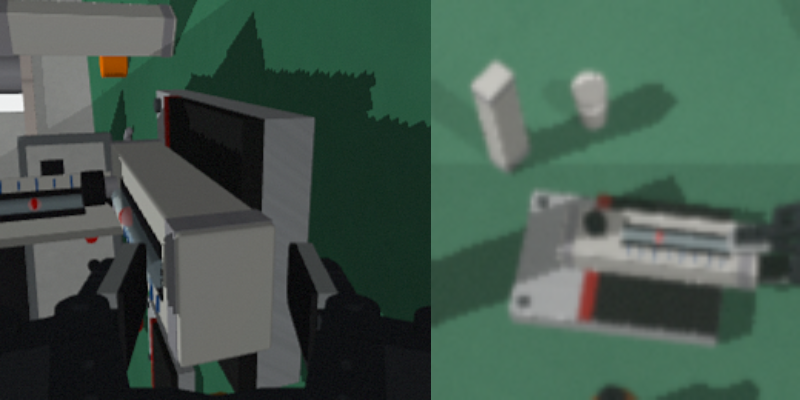

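View pics/wr15.png

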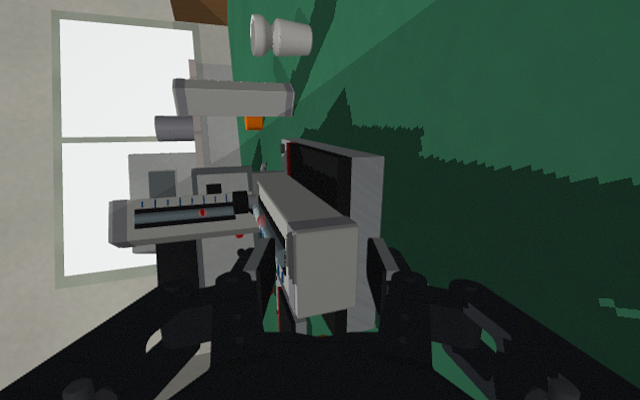

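```bash
python3 - <<'E'
from path import *
c=load('sc15')
for u in [(385,325),(492,292),(486,283)]: print(onz(c,*u,.06))
cv2.imwrite('pics/sc15b.png',cv2.resize(cv2.imread('pics/sc15.png')[150:350,300:560],(780,600)))
E
```

```text
[0.91383587 0.0553763  0.06      ]
[0.91866079 0.39049135 0.06      ]
[0.88919964 0.38782309 0.06      ]
```

View pics/sc15b.png

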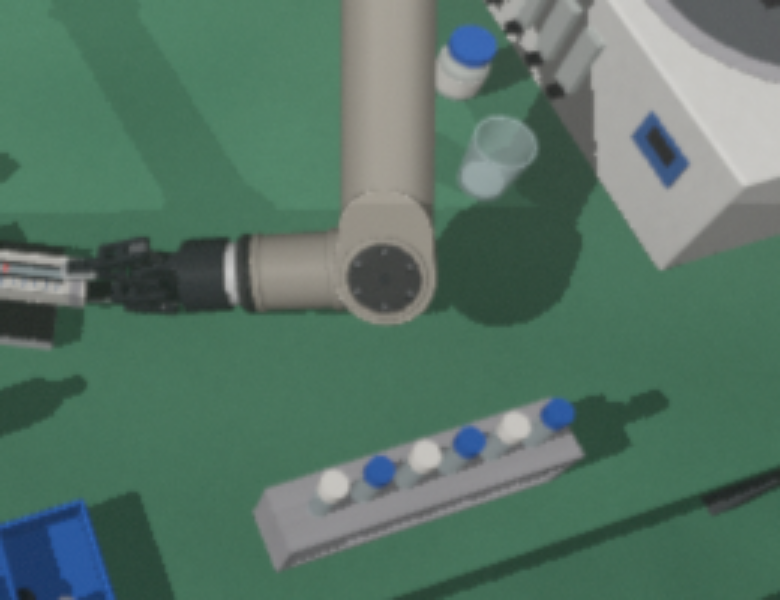

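Emit:
drive_tool(
  slide=[
    [4,9,0],
    [8,18,0],
    [14,32,0],
    [20,46,0],
    [26,60,0],
    [28,64,10],
    [28,64,50],
    [28,64,100],
    [28,64,150],
    [28,64,150],
  ],
  turn=[
    [0,0,0],
    [0,0,0],
    [0,0,0],
    [0,0,0],
    [0,0,0],
    [0,0,0],
    [0,0,0],
    [0,0,0],
    [0,0,0],
    [0,0,0],
  ],
  gripper=[0.54,0.54,0.54,0.54,0.54,0.54,0.54,0.54,0.54,0.54],
)

```text
t: 17.05
eef_pos: [0.6463, 0.0284, 0.1991]
tool_rot: [0.143, -0.54, 0.824, 0.088]
contact_force: [0.5, -0.2, 0.6]
gripper_width: 0.542
```

```bash
python3 - <<'E'
from path import *
table([],[],0,0,0)
snap('wrist','wr16');c=snap('scene','sc16');snap('side','sd16')
cv2.imwrite('pics/sc16c.png',cv2.resize(cv2.imread('pics/sc16.png')[190:280,240:360],(800,600),interpolation=cv2.INTER_CUBIC))
cv2.imwrite('pics/sd16c.png',cv2.resize(cv2.imread('pics/sd16.png')[180:300,280:440],(800,600),interpolation=cv2.INTER_CUBIC))
E
```

```text
t 17.05 [0.2003 0.1991] lat -0.0051 phi 70.71 F [ 0.5 -0.2  0.6] g 0.542
```

View pics/sc16c.png

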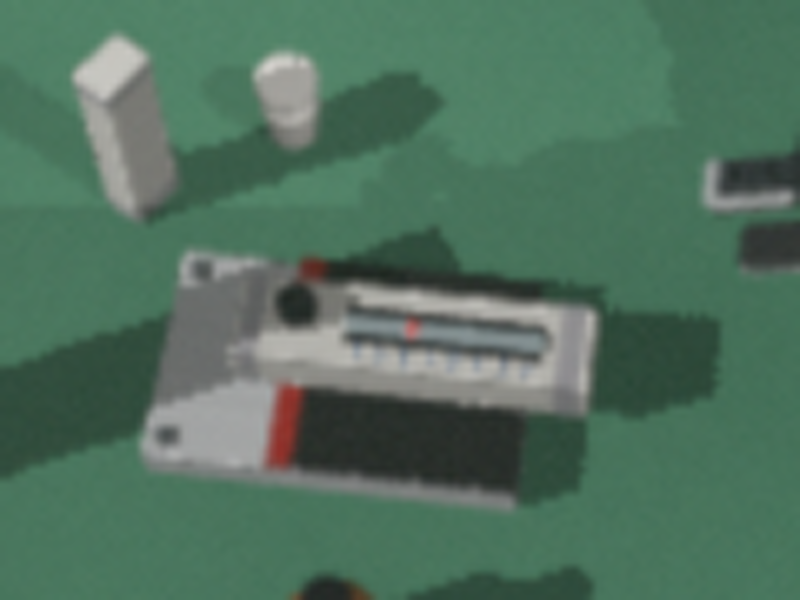

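View pics/sd16c.png

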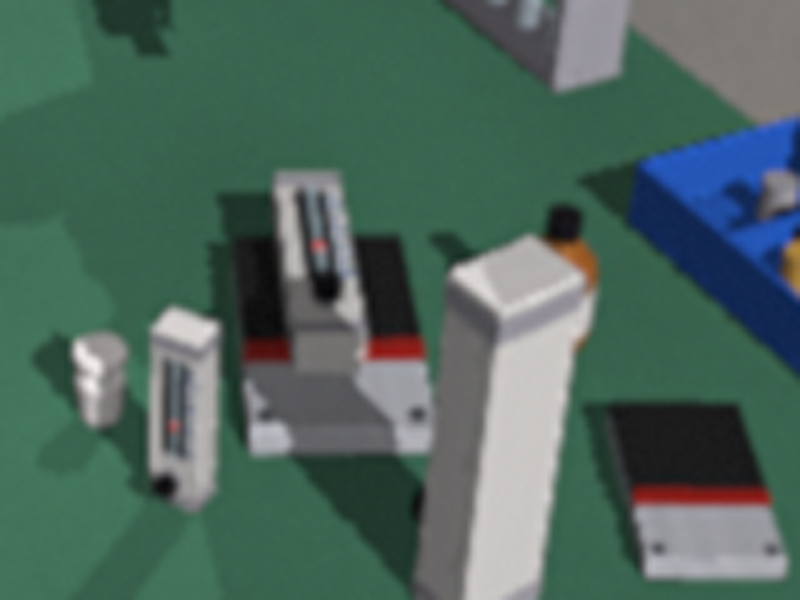

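View pics/wr16.png

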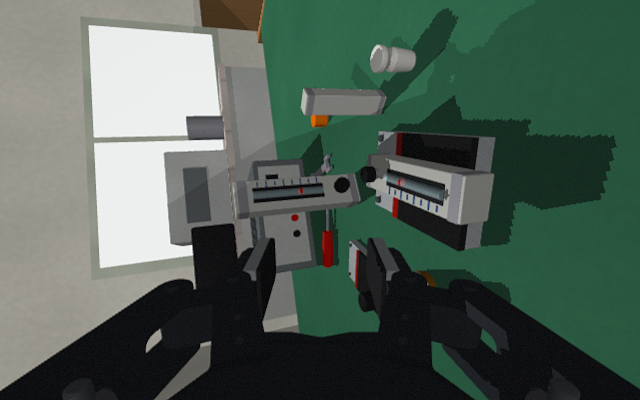

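```bash
python3 - <<'E'
from path import *
c=load('sc16');s=load('sd16')
S=lambda u,v:(240+u/6.667-.42,190+v/6.667-.42)
D=lambda u,v:(280+u/5-.4,180+v/5-.4)
def rep(n,X): r=X-O; print(n,X.round(4),'d',round(r@d,4),'w',round(r@w,4))
rep('head back top',onz(c,*S(598,308),.058));rep('head front top',onz(c,*S(586,386),.058));rep('head front bottom',onz(c,*S(586,414),.028));rep('foot front top',onz(c,*S(254,358),.058))
rep('side head L',onz(s,*D(275,172),.058));rep('side head R',onz(s,*D(340,172),.058))
rep('foot L top',onz(s,*D(288,325),.058));rep('foot R top',onz(s,*D(367,330),.058));rep('foot R bot',onz(s,*D(365,372),.028));rep('foot L bot',onz(s,*D(294,372),.028))
E
```

```text
head back top [ 0.6032 -0.0075  0.058 ] d 0.1502 w -0.0302
head front top [ 0.6403 -0.0253  0.058 ] d 0.1487 w 0.011
head front bottom [ 0.641 -0.025  0.028] d 0.1493 w 0.0115
foot front top [ 0.5806 -0.1701  0.058 ] d -0.0079 w 0.0142
side head L [ 0.6068 -0.0109  0.058 ] d 0.1485 w -0.0255
side head R [ 0.6458 -0.0288  0.058 ] d 0.1476 w 0.0173
foot L top [ 0.5382 -0.1553  0.058 ] d -0.0113 w -0.0306
foot R top [ 0.5784 -0.1792  0.058 ] d -0.0172 w 0.0158
foot R bot [ 0.5777 -0.1818  0.028 ] d -0.0197 w 0.0162
foot L bot [ 0.5392 -0.1637  0.028 ] d -0.0186 w -0.0263
```

The flowmeter lies flat with the knob up, and the hand is clear. The foot seems to overhang the stop by about 20 mm, where about 10 was expected. I'll take a closer look from above.

```bash
python3 - <<'E'
from path import *
print(cmd(np.array([-.02,.26]),0))
E
```

```text
(array([ -87.6, -201.7,   69.6]), array([ 1.134e+00, -4.960e-01, -1.000e-03]))
```

Emit:
drive_tool(
  slide=[
    [0,0,40],
    [0,0,70],
    [-15,-35,70],
    [-30,-69,70],
    [-45,-104,70],
    [-60,-138,70],
    [-75,-173,70],
    [-88,-202,70],
    [-88,-202,70],
    [-88,-202,70],
  ],
  turn=[
    [0.1,-0.044,0],
    [0.23,-0.1,0],
    [0.36,-0.157,0],
    [0.49,-0.214,0],
    [0.62,-0.271,0],
    [0.75,-0.328,0],
    [0.88,-0.385,0],
    [1.01,-0.442,0],
    [1.134,-0.496,-0.001],
    [1.134,-0.496,-0.001],
  ],
  gripper=[0.54,0.5,0.4,0.3,0.2,0.1,0,0,0,0],
)

```text
t: 18.2
eef_pos: [0.5521, -0.1795, 0.2609]
tool_rot: [0.595, -0.383, 0.593, 0.384]
contact_force: [-0.5, -0.7, 0.6]
gripper_width: 0.002
```

```bash
python3 - <<'E'
from path import *
table([],[],0,0,0)
snap('wrist','wr17')
a=cv2.imread('pics/wr17.png')[100:320,200:520];cv2.imwrite('pics/wr17c.png',cv2.resize(a,None,fx=2.5,fy=2.5))
E
```

```text
t 18.2 [-0.0279  0.2609] lat -0.0083 phi -0.13 F [-0.5 -0.7  0.6] g 0.002
```

View pics/wr17c.png

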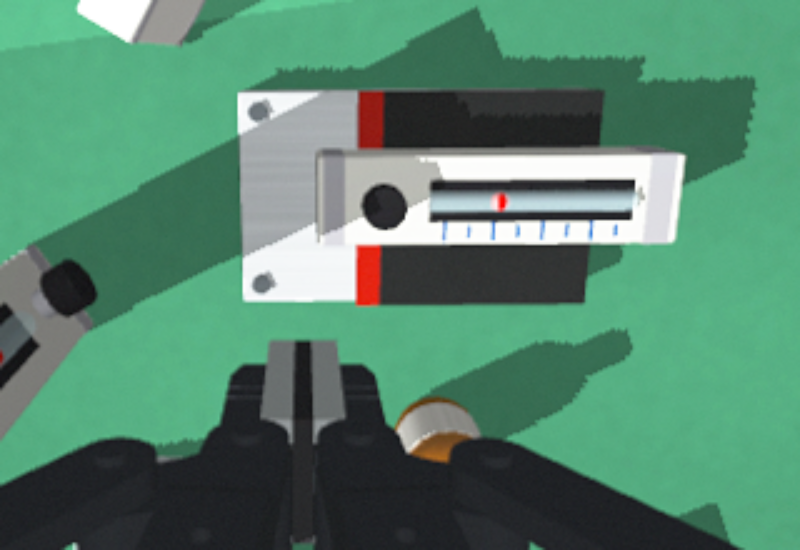

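```bash
python3 - <<'E'
from path import *
c=load('wr17'); S=lambda u,v:(200+u/2.5-.3,100+v/2.5-.3)
def rep(n,X): r=X-O; print(n,'d',round(r@d,4),'w',round(r@w,4))
for n,p,z in [('foot',(323,150),.058),('foot',(318,243),.058),('head',(685,154),.058),('head',(677,243),.058),('edge',(359,92),.028),('edge',(357,303),.028),('pad end',(604,91),.028),('pad end',(585,302),.028)]: rep(n,onz(c,*S(*p),z))
print(cmd(np.array([-.045,.20]),0),cmd(np.array([-.05,.042]),0))
E
```

```text
foot d -0.0182 w -0.0299
foot d -0.0208 w 0.0141
head d 0.1482 w -0.0261
head d 0.1495 w 0.0161
edge d 0.0003 w -0.0543
edge d 0.0001 w 0.0544
pad end d 0.1201 w -0.0533
pad end d 0.1201 w 0.0553
(array([ -7.6, -19.5, -60.1]), array([-0.   , -0.002,  0.007])) (array([  -9.6,  -24. , -218.1]), array([-0.   , -0.002,  0.007]))
```

The foot overhangs by 19.5 mm and the head juts 29 mm, where 40 was expected. I'll nudge the foot end lightly about 9 mm towards the head with the shut fingertips.

Emit:
drive_tool(
  slide=[
    [-6,-20,-30],
    [-6,-20,-60],
    [-6,-20,-100],
    [-6,-20,-140],
    [-6,-20,-170],
    [-6,-20,-195],
    [-6,-20,-210],
    [-6,-20,-219],
    [-6,-20,-219],
    [-6,-20,-219],
  ],
  turn=[
    [0,-0.002,0.007],
    [0,-0.002,0.007],
    [0,-0.002,0.007],
    [0,-0.002,0.007],
    [0,-0.002,0.007],
    [0,-0.002,0.007],
    [0,-0.002,0.007],
    [0,-0.002,0.007],
    [0,-0.002,0.007],
    [0,-0.002,0.007],
  ],
  gripper=[0,0,0,0,0,0,0,0,0,0],
)

```text
t: 19.25
eef_pos: [0.5483, -0.1959, 0.0417]
tool_rot: [0.592, -0.388, 0.591, 0.387]
contact_force: [0.3, -0.4, 0.7]
gripper_width: 0.001
```

```bash
python3 - <<'E'
from path import *
table([],[],0,0,0)
snap('wrist','wr18')
a=cv2.imread('pics/wr18.png')[100:360,200:520];cv2.imwrite('pics/wr18c.png',cv2.resize(a,None,fx=2,fy=2))
E
```

```text
t 19.25 [-0.0445  0.0417] lat -0.0052 phi -0.02 F [ 0.3 -0.4  0.7] g 0.001
```

View pics/wr18c.png

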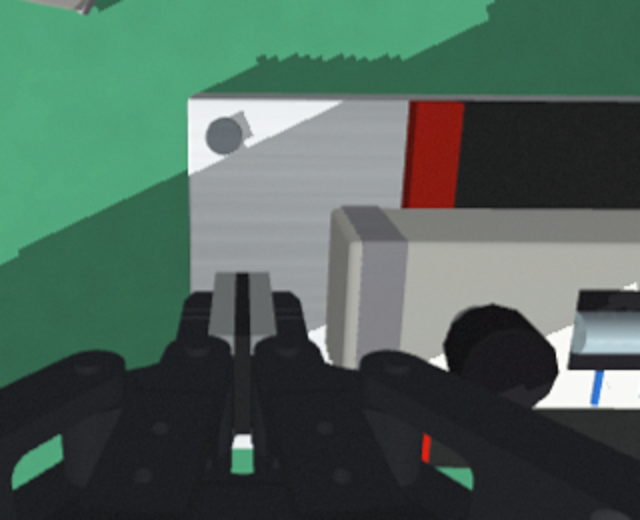

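Emit:
drive_tool(
  slide=[
    [0,0,6],
    [2,5,6],
    [5,12,6],
    [6,14,6],
    [7,16,6],
    [8,18,6],
    [9,20,6],
    [9,21,6],
    [10,22,6],
    [10,22,6],
  ],
  turn=[
    [0,0,0],
    [0,0,0],
    [0,0,0],
    [0,0,0],
    [0,0,0],
    [0,0,0],
    [0,0,0],
    [0,0,0],
    [0,0,0],
    [0,0,0],
  ],
  gripper=[0,0,0,0,0,0,0,0,0,0],
)

```text
t: 20.3
eef_pos: [0.5588, -0.1756, 0.049]
tool_rot: [0.592, -0.388, 0.591, 0.386]
contact_force: [-2.2, -4.4, 6.2]
gripper_width: 0.003
```

```bash
python3 - <<'E'
from path import *
table([],[],0,0,0)
snap('wrist','wr19')
a=cv2.imread('pics/wr19.png')[100:360,200:520];cv2.imwrite('pics/wr19c.png',cv2.resize(a,None,fx=2,fy=2))
E
```

```text
t 20.3 [-0.0216  0.049 ] lat -0.0036 phi 0.04 F [-2.2 -4.4  6.2] g 0.003
```

View pics/wr19c.png

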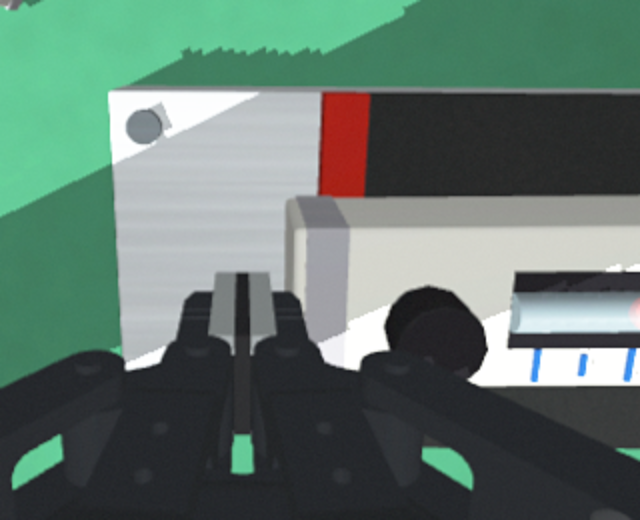

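```bash
python3 - <<'E'
from path import *
c=load('wr19'); S=lambda u,v:(200+u/2-.25,100+v/2-.25)
def rep(n,X): r=X-O; print(n,'d',round(r@d,4),'w',round(r@w,4))
for n,p,z in [('foot top',(306,228),.058),('foot bot',(288,200),.028),('edge',(320,93),.028),('edge',(317,194),.028),('knob c',(424,318),.077)]: rep(n,onz(c,*S(*p),z))
c=load('wr18')
for n,p,z in [('foot top',(360,240),.058),('foot bot',(333,208),.028),('edge',(408,99),.028)]: rep('before '+n,onz(c,*S(*p),z))
c=snap('side','sd19'); cv2.imwrite('pics/sd19c.png',cv2.resize(cv2.imread('pics/sd19.png')[150:280,280:420],None,fx=4.5,fy=4.5))
o=bot.get_obs(); print(o['contact_force'],o['torque'])
E
```

```text
foot top d -0.0068 w -0.0264
foot bot d -0.0088 w -0.0252
edge d -0.0009 w -0.0549
edge d -0.0007 w -0.027
knob c d 0.0162 w -0.0127
before foot top d -0.0184 w -0.0274
before foot bot d -0.02 w -0.0265
before edge d -0.0019 w -0.0556
[-1.72528534 -4.52909671  6.45458225] [-0.7281253   0.32923952 -0.01130542]
```

View pics/sd19c.png

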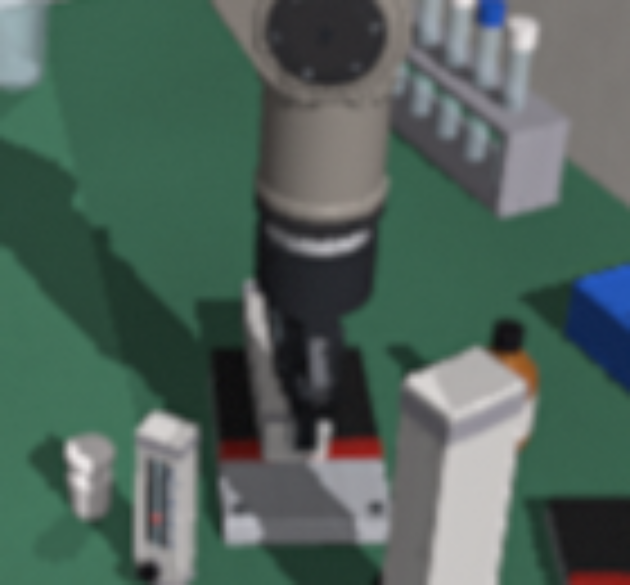

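Emit:
drive_tool(
  slide=[
    [0,-1,1],
    [-1,-2,2],
    [-2,-4,4],
    [-4,-9,6],
    [-6,-14,10],
    [-9,-21,20],
    [-9,-21,60],
    [-9,-21,100],
    [-9,-21,150],
    [-9,-21,190],
  ],
  turn=[
    [0,0,0],
    [0,0,0],
    [0,0,0],
    [0,0,0],
    [0,0,0],
    [0,0,0],
    [0,0,0],
    [0,0,0],
    [0,0,0],
    [0,0,0],
  ],
  gripper=[0,0,0,0,0,0,0,0,0,0],
)

```text
t: 21.4
eef_pos: [0.5496, -0.1978, 0.2423]
tool_rot: [0.593, -0.389, 0.591, 0.385]
contact_force: [1.1, 0.3, 0.0]
gripper_width: 0.002
```

```bash
python3 - <<'E'
from path import *
table([],[],0,0,0)
snap('wrist','wr20');snap('scene','sc20');snap('side','sd20')
a=cv2.imread('pics/wr20.png')[100:320,200:520];cv2.imwrite('pics/wr20c.png',cv2.resize(a,None,fx=2.5,fy=2.5))
E
```

```text
t 21.4 [-0.0457  0.2423] lat -0.0032 phi 0.02 F [1.1 0.3 0. ] g 0.002
```

View pics/wr20c.png

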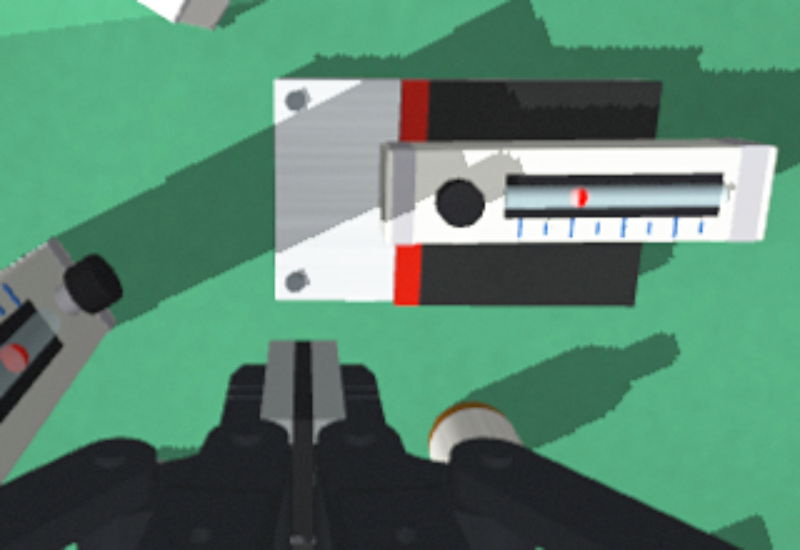

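View pics/sd20.png

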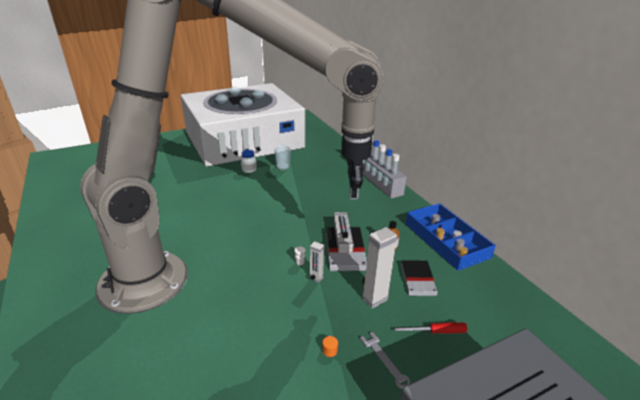

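```bash
python3 - <<'E'
from path import *
c=load('wr20'); S=lambda u,v:(200+u/2.5-.3,100+v/2.5-.3)
def rep(n,X): r=X-O; print(n,'d',round(r@d,4),'w',round(r@w,4))
for n,p,z in [('foot',(387,145),.058),('foot',(383,241),.058),('head',(777,147),.058),('head',(764,240),.058),('edge',(401,82),.028),('edge',(395,303),.028)]: rep(n,onz(c,*S(*p),z))
a=cv2.imread('pics/side0.png').astype(int);b=cv2.imread('pics/sd20.png').astype(int)
m=(abs(a-b).max(2)>60).astype(np.uint8); n,_,st,_=cv2.connectedComponentsWithStats(m); print([list(x) for x in st[1:] if x[4]>15])
print(bot.get_obs()['joint_vel'].round(3))
E
```

```text
foot d -0.0096 w -0.0283
foot d -0.0102 w 0.0146
head d 0.1593 w -0.0272
head d 0.1604 w 0.0144
edge d -0.0007 w -0.0537
edge d -0.0001 w 0.0543
[[np.int32(85), np.int32(0), np.int32(41), np.int32(75), np.int32(2124)], [np.int32(90), np.int32(0), np.int32(84), np.int32(111), np.int32(2997)], [np.int32(225), np.int32(3), np.int32(101), np.int32(72), np.int32(713)], [np.int32(162), np.int32(62), np.int32(15), np.int32(54), np.int32(440)], [np.int32(347), np.int32(65), np.int32(30), np.int32(30), np.int32(663)], [np.int32(140), np.int32(90), np.int32(22), np.int32(42), np.int32(236)], [np.int32(136), np.int32(97), np.int32(8), np.int32(17), np.int32(81)], [np.int32(99), np.int32(125), np.int32(6), np.int32(49), np.int32(157)], [np.int32(201), np.int32(128), np.int32(37), np.int32(37), np.int32(569)], [np.int32(342), np.int32(128), np.int32(31), np.int32(38), np.int32(474)], [np.int32(243), np.int32(151), np.int32(10), np.int32(7), np.int32(56)], [np.int32(245), np.int32(163), np.int32(11), np.int32(7), np.int32(54)], [np.int32(349), np.int32(165), np.int32(13), np.int32(32), np.int32(156)], [np.int32(143), np.int32(172), np.int32(16), np.int32(56), np.int32(244)], [np.int32(109), np.int32(186), np.int32(36), np.int32(34), np.int32(853)], [np.int32(81), np.int32(192), np.int32(17), np.int32(42), np.int32(152)], [np.int32(87), np.int32(192), np.int32(6), np.int32(12), np.int32(40)], [np.int32(341), np.int32(206), np.int32(16), np.int32(52), np.int32(339)], [np.int32(335), np.int32(212), np.int32(14), np.int32(27), np.int32(197)], [np.int32(117), np.int32(219), np.int32(17), np.int32(4), np.int32(45)]]
[ 0.009  0.051 -0.035  0.065 -0.015 -0.019  0.008]
```

```bash
python3 - <<'E'
import cv2,numpy as np
a=[cv2.resize(cv2.imread(f'pics/{n}.png')[135:180,230:300],(400,257),interpolation=cv2.INTER_CUBIC) for n in ('side0','sd20')]
cv2.imwrite('pics/jar.png',np.hstack(a))
E
```

```text
(no output)
```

View pics/jar.png

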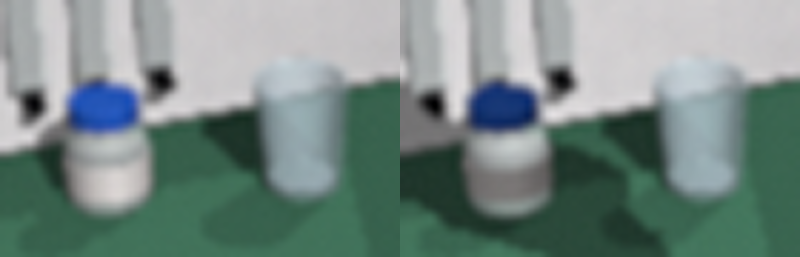

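The jar and beaker haven't moved; the difference there is only shadow. Handing in.

```bash
python3 -c "
from station import bot; print(bot.hand_in()); o=bot.get_obs(); print(o['t'],o['contact_force'])"
```

```text
the job is handed in; nothing more can be done
None
the job is handed in; nothing more can be done
```

I tipped the flowmeter over the red foot stop, and it now lies on its back along the pad with the knob up. I handed the job in at about 21.5 s. I held it loosely caged between the open fingers: one pushed it over, and the other supported its back all the way down.

**Correction after landing:** its foot overhung the stop by 19.5 mm and the head jutted out 29 mm, where about 40 mm was expected. I pushed the foot end about 10 mm towards the head with the shut fingertips. At the end of that push the tool read about 5 N sideways and 6 N upwards. The upward part suggests the fingers were also pressing down lightly on the foot end.

**Last checks:**
- **Position:** the foot end is about 10 mm to the step side of the stop edge, and the head juts about 40 mm beyond the pad. It is square to the pad within about 1°, but about 7 mm off the rest's centre line, as it was when standing.
- **Flatness:** I judged this from the camera pictures only; the measured points fit the expected heights.
- **Other objects:** comparing side views from before and after, the only changes were the arm, its shadows and the flowmeter itself.
- **Hand:** it is well clear above the rest, and the force reading was near zero (about 1 N).

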